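Flick the lift's pawl free and lower the gear cover

ROBOT

A 6-joint arm with a two-finger parallel gripper is mounted at the origin on the work surface. World frame = base frame: x ahead of the robot, y to its left, z up, the work surface at z = 0. Lengths are in m, angles in rad, forces in N, time in s.
With the tool pointing down it reaches from about 0.35 to 0.775 m from the base axis. Payload 7.3 kg.
Tool frame: the origin (TCP) lies at the very end of the fingers, on their centre line; the grasp point (between the pads) lies 19 mm behind it; z points along the fingers, y is the direction in which the jaws open and shut (so a half turn about z gives the same grasp; the last joint's range is limited). The gripper opens to 92 mm and grips with 3 to 60 N. Pads are 19 mm wide; open, the fingers measure 130 mm over their backs; the gripper's body (75 mm by 190 mm) begins 47 mm behind the grasp point.
Start: joints at [1.071, 0.342, 1.524, -0, 1.275, -0.146], TCP at [0.182, 0.493, 0.196] pointing down, gripper open.
Joint ranges: [-2.53, 2.53], [-0.77, 2.02], [0.04, 2.7], [-1, 4.14], [0.28, 2.66], [-3.11, 3.11]. Speed limits (rad/s): [2.57, 2.57, 3.14, 3.14, 3.14, 3.14].

INTERFACE

Orientations are given as [roll, pitch, yaw] about the fixed x, y, z axes, in that order (R = Rz(yaw) Ry(pitch) Rx(roll)).
In Python, from cell import robot gives the robot as it stands.
- The arm moves only by the shell command python3 -m pendant 'ROWS' [OPENING] [FORCE]. ROWS is JSON, a list of rows, each a list of 2 entries, a list of its own where there are three numbers: the shift along the tool's x, y, z in mm, then the turn about the tool's z in degrees. In form: [[[x, y, z], turn], ...]. A call has 1 to 10 rows; each row is the pose to reach, as a shift and turn from the pose measured when the call began, along the tool's axes at that moment; what a row does not reach only later rows make up. A row lasts 1/12 s, in which the tool goes at most 41.7 mm and 7.16 degrees, less where a joint would pass 70% of its speed; a pose out of reach is approached as far as the arm can. A call with a gripper value outside its range is refused whole. OPENING is the opening, from 0 (shut) to 1 (fully open), set as the call begins (- or left out, the last holds). The fingers move at their own pace and stop on an object; FORCE is the grip in N (left out, the last holds). Time passes only in rows, so rows that repeat a pose let the fingers close. It gives the time, the measured TCP pose, the force and the opening at its end, in the units of the state.
- robot.observe(): the state, without advancing time (a new reading comes with each control period).
- robot.read_camera(name): name is "scene" or "top"; returns the picture (420x560x3 uint8, red, green, blue); there is no depth.
- robot.calibration(name): a dict with "vfov" (degrees; the focal length in pixels is half the picture's height over the tangent of half this angle, whatever the lens; pixels are square), "cx", "cy" (the principal point, pixels), "k1" (the pictures are not rectified: a ray, as slopes to the right and down, at radius r is drawn at 1 + k1 r^2 times it, then the intrinsics apply), "rvec" (rotation vector, rad) and "tvec" (3), from world to camera coordinates, as OpenCV has them. Camera axes: x right, y down, z forward; pixel columns grow to the right and rows downward; lengths in m; the calibration is good to about 2 mm. A picture is of the moment at which its call begins. calibration takes no time and is no camera call.
- robot.hand_in(): hands the job in, once; it reports no verdict.
Trained networks look in the newest picture that a camera, given by its name, has taken for a name from the list of things; names that differ only in an ending like _2 or _b are one class to them, and where a whole thing is asked for, a point or a joint stands for the part that bears it (a point fixed in the world has none). Each returns a list of dicts, best first, with "p" (0 to 1); they miss things now and then, are a little off and sometimes report something else, mostly with a low value. They report only what shows in the picture. A call takes as long as a camera call. They do not tell look-alikes from the thing itself.
- robot.find_in(camera, query): "xy" ([column, row] as shares, 0 to 1, of the picture: columns of its width, rows of its height, amid what is visible of it).
The state is a dict: "time": time; "qpos": joint angles; "qvel": joint speeds; "joint_efforts": joint torques, N m; "tool_pos": TCP position; "tool_rot": TCP orientation; "contact_force": force on the tool from outside, world axes, zero at the start; "torque": the same for the moment, N m; "opening": finger opening in m.
Only numpy, scipy, OpenCV 4.12 (cv2) and the standard library are available. Lean on these libraries where they do the work, as an engineer would, in place of code of your own. Each camera call takes 0.05 s, during which the arm holds its last target.

TASK

The gear cover is held up on the bench lift by a ratchet. Take the release bar from its rest, slide its rod under the pawl's tab until you feel the step, and flick the pawl up and over so that it stays thrown back, without touching the lift with the gripper until then; then press the cradle gently down by its push bar until it lies level on its rubber stop, and leave the release bar lying in its rest as it was. Never force the lift (at most about 12 N with the bar and 25 N on the cradle), and leave the other things on the bench where they are.

Things in the scene. Friction and masses are not known exactly. Their poses are not given: they have to be found in the camera images.
- lift: Grey bench lift, fixed; base plate 300 (x) by 205 (y) by 12 mm. Origin on the bench under the shaft; x towards the cradle's raised end, y along the shaft, z up. The shaft is at x=0, z=95 mm. At y=-59 mm it carries the ratchet wheel (100 mm across the teeth, 14 thick, top at z=145 mm); the cradle plate with the round aluminium gear cover (fixed on it) takes y=0 to 90 mm.
- pawl_pivot (a point): Pivot pin of the pawl (axis along lift y), fixed on the frame at lift x=60, y=-59, z=141 mm; axes as the lift's. The pawl is a 12 mm wide steel arm in the plane y=-59 mm that reaches over the wheel towards lift -x; its nose drops between the teeth, a 30 mm steel ball on top is its weight, and a tab sits at its free end.
- tab_mid (a point): Fixed point on the lift, 84 mm from the pivot to -x and 12 mm above it: the mean place of the tab's step. The tab (18 mm wide) has a flat tongue 9 mm long, underside 20 mm above the pivot, and at the tongue's inner end a step hanging 16 mm down, facing -x. It is clamped on the pawl up to 15 mm either way along x from here, not reported. These heights are for pawl = 0; the tab turns with the pawl.
- wheel_top (a point): Fixed point on the lift at the top of the ratchet wheel's teeth (lift x=0, y=-59, z=145 mm). Between teeth and tongue is a gap of 16 to 35 mm (more when the pawl rides on a tooth): the rod goes in there along lift +x, from the -x side, and butts on the step. A rod end that is less than about 6 mm in under the tongue may slip off in the lift.
- pawl (a joint): Angle of the pawl, rad. About 0 (-0.03 to 0.12) = dropped in the wheel, lying in a gap or on a tooth's slope; grows as the tab swings up and back about the pivot, towards lift +x; stop at 1.35. Only its weight moves it (about 1 N at the tab): let go below about 0.6 it falls back in the wheel, past about 0.85 it falls over to 1.35 and stays.
- cradle (a joint): Angle of the cradle about the shaft, rad. 0 = level on the rubber stop (end of travel, gives about 1 mm per 5 N); positive = outer end (lift +x) up; start 0.45 to 0.75. It is stiff: it stays where it is left, and takes about 2 to 8 N down on the push bar to move once the pawl is free. With the pawl in, it stops at the next tooth (0.26 rad apart).
- push_bar (a point): Middle of the push bar at the cradle's outer end: a round steel bar 12 mm thick, 90 mm long along lift y, 172 mm from the shaft's axis. It moves with the cradle on an arc round the shaft and can be pressed on top from above; at z=95 mm when level.
- rest_seat (a point): Where the middle of the bar's handle lies when seated in its rest, 36 mm over the bench; x along the notches. The rest is a fixed wooden rack, base 200 by 56 by 6 mm, with two notched blocks: at x=-30 mm (notch 28 mm wide, floor at z=28 mm, for the handle) and x=+105 mm (22 wide, floor at 32 mm, for the rod); notch sides 12 mm high. Between the blocks the handle is free to grasp.
- bar_grip (a point): Middle of the release bar's wooden handle (90 long, 14 wide, 16 mm high). x along the bar towards its tip. A straight steel rod, 8 mm thick with a round end, continues the handle on its axis; its end is 160 mm from this point. 0.12 kg.
- screwdriver: Loose screwdriver lying on the bench. Leave.
- hammer: Loose hammer lying on the bench. Leave.
- tape: Roll of tape, 96 mm across, 22 high. Leave.
- bearing: Steel bearing ring, 60 mm across, 16 high. Leave.
- jar: Closed glass jar, 64 mm across, 75 high. Leave.
- hub: Aluminium flanged hub, 68 mm across, 36 high. Leave.
- wrench: Loose wrench lying on the bench. Leave.
Mind the look-alikes: they are no part of the job. Of the things that look like the part that bears bar_grip, the larger one is meant.

How it is judged:
By the outcome, as a careful person would: the job done as asked, in the order asked, and still so for the second after the job is handed in, with the robot touching nothing.
It also fails if it takes over 72 s, if anything falls off the work surface, if the arm or the gripper's body presses on something with over 40 N, if the wrist force passes 120 N, or if a joint passes its speed limit or range.

## Working session

There is one attempt and no reset: what is moved stays moved. The work goes in short steps, Python scripts to look and compute and a shell command to move; the robot and the scene stay as the last step left them, time stands still between calls to the robot, and variables do not carry over. Pictures are saved under pics/ and viewed, and the job is handed in when it is done.

```bash
ls; mkdir -p pics
python3 - <<'E'
from cell import robot
import cv2
for n in ("scene","top"):
    im=robot.read_camera(n); cv2.imwrite(f"pics/{n}0.png",im[:,:,::-1]); print(robot.calibration(n))
for n in ("scene","top"):
  for q in ("lift","bar_grip","push_bar","rest_seat","pawl","pawl_pivot","tab_mid","wheel_top"):
    try: print(n,q,[(round(d['p'],2),round(d['xy'][0]*560),round(d['xy'][1]*420)) for d in robot.find_in(n,q)][:4])
    except Exception as e: print(q,e)
s=robot.observe(); print(s)
E
```

```text
pics
{'vfov': 43.58765164184018, 'cx': 268.5924773539282, 'cy': 208.8847165162828, 'k1': -0.11202117078780051, 'rvec': array([ 1.66132298,  1.84581635, -0.7917721 ]), 'tvec': array([ 0.08919502, -0.28286116,  2.07408544])}
{'vfov': 57.66685187051431, 'cx': 269.7688677839114, 'cy': 214.294152565653, 'k1': -0.03790349905939585, 'rvec': array([ 2.15220205, -2.17016103,  0.08199093]), 'tvec': array([-0.01809948,  0.56449232,  1.05993022])}
scene lift [(0.58, 330, 230)]
scene bar_grip [(0.46, 190, 224), (0.21, 190, 232)]
scene push_bar [(0.86, 326, 202), (0.25, 193, 234)]
scene rest_seat [(0.78, 188, 233)]
scene pawl [(0.75, 327, 219)]
scene pawl_pivot [(0.96, 329, 228)]
scene tab_mid [(0.56, 331, 231)]
scene wheel_top [(0.61, 331, 227)]
top lift [(0.58, 208, 227)]
top bar_grip [(0.86, 365, 223)]
top push_bar [(0.66, 194, 231)]
top rest_seat [(0.98, 362, 218)]
top pawl [(0.74, 206, 191)]
top pawl_pivot [(0.81, 209, 227)]
top tab_mid [(0.92, 208, 227), (0.35, 309, 273)]
top wheel_top [(0.63, 207, 228), (0.32, 429, 275)]
{'time': 0.9, 'qpos': array([ 1.07100517e+00,  3.42003982e-01,  1.52413116e+00, -3.14750148e-05,
        1.27540291e+00, -1.46015474e-01]), 'qvel': array([ 0.00100294, -0.00079211, -0.00063587,  0.00042844,  0.00151145,
        0.00016985]), 'joint_efforts': array([-1.58730886e-04, -4.31138170e+01, -2.44477397e+01,  7.18113477e-02,
        4.84598370e-02, -3.37361473e-05]), 'tool_pos': array([0.18188054, 0.49249185, 0.19632755]), 'tool_rot': array([3.14154301e+00, 3.77371671e-05, 2.78782613e+00]), 'contact_force': array([-0.63268342,  0.32415568, -0.26742961]), 'torque': array([ 0.00666728,  0.02300535, -0.02020576]), 'opening': 0.09139495537003871}
```

View pics/top0.png

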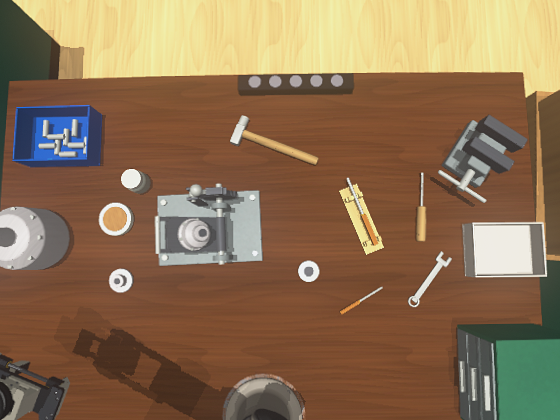

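View pics/scene0.png

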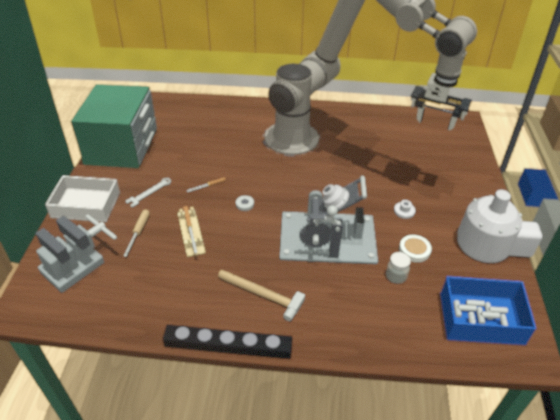

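Run:
```python
import cv2
im=cv2.imread("pics/top0.png"); 
cv2.imwrite("pics/t1.png",cv2.resize(im[130:330,130:290],None,fx=3,fy=3,interpolation=cv2.INTER_CUBIC)[:600])
cv2.imwrite("pics/t2.png",cv2.resize(im[140:300,310:440],None,fx=3.7,fy=3.7,interpolation=cv2.INTER_CUBIC)[:600])
im=cv2.imread("pics/scene0.png"); 
cv2.imwrite("pics/s1.png",cv2.resize(im[160:280,260:400],None,fx=5,fy=5,interpolation=cv2.INTER_CUBIC))
cv2.imwrite("pics/s2.png",cv2.resize(im[180:280,140:260],None,fx=6,fy=6,interpolation=cv2.INTER_CUBIC))
```

```text
(no output)
```

View pics/t1.png

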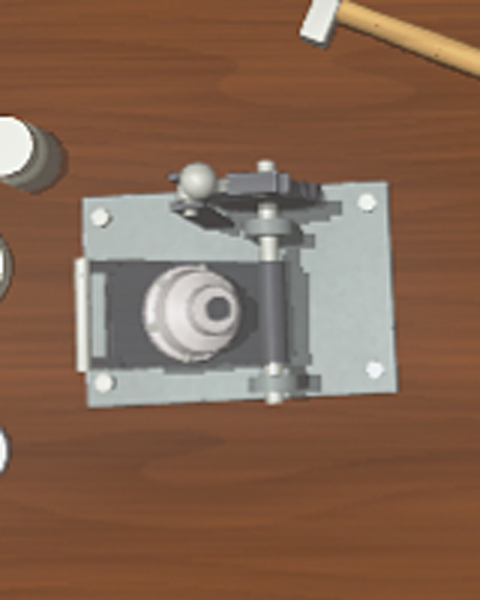

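View pics/t2.png

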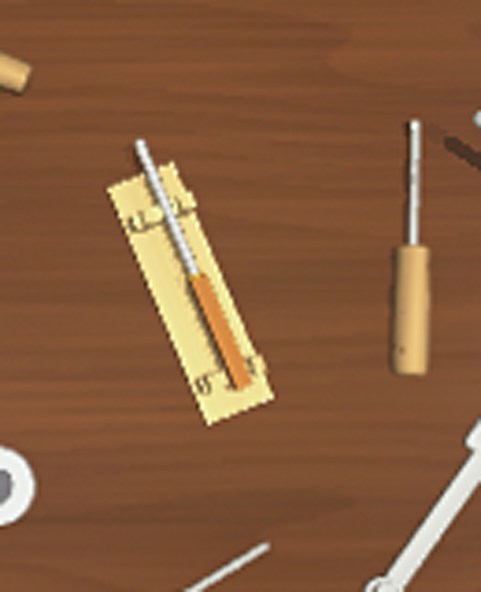

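View pics/s1.png

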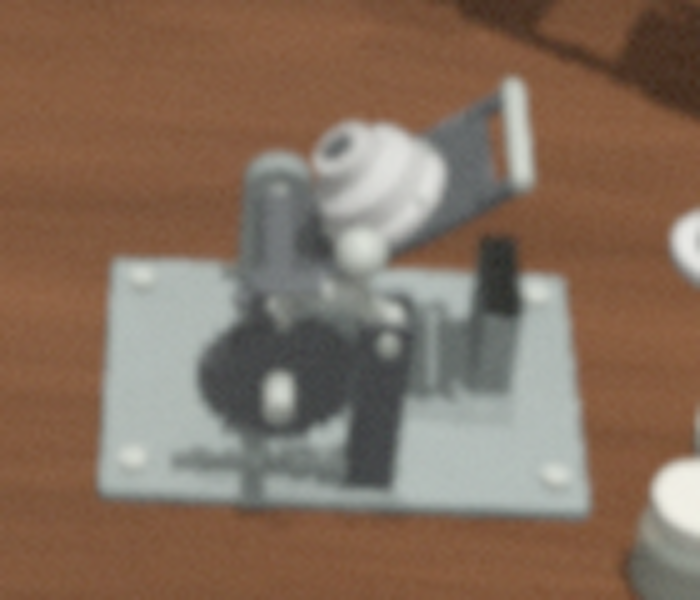

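View pics/s2.png

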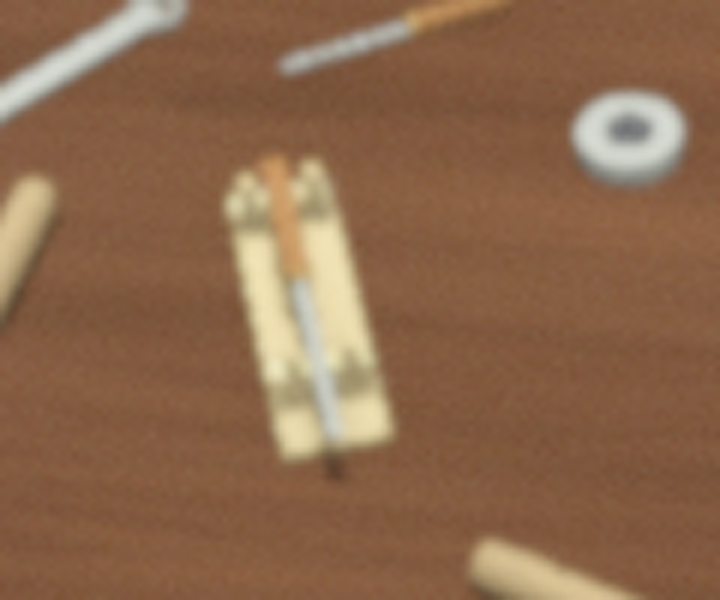

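The top view shows the lift at about (208,227), with its wheel and pawl on the far side and its raised end to the left. The bar is in its rest at about (362,218). A smaller look-alike bar lies at (360,300) and the screwdriver at (421,205). Next I'll fit poses from the corners.

```bash
cat > h.py <<'E'
import numpy as np, cv2
from scipy.optimize import least_squares
from cell import robot
C={n:robot.calibration(n) for n in ("scene","top")}
def proj(n,P):
    c=C[n]; R=cv2.Rodrigues(c['rvec'])[0]; p=np.atleast_2d(P)@R.T+c['tvec']
    f=210/np.tan(np.radians(c['vfov']/2)); s=p[:,:2]/p[:,2:]; r2=(s**2).sum(1,keepdims=True)
    return s*(1+c['k1']*r2)*f+[c['cx'],c['cy']]
def unproj(n,uv,z):
    r=least_squares(lambda q:(proj(n,[q[0],q[1],z])-uv)[0],[.5,0]); return r.x
def xf(p,P): # p=x,y,yaw
    P=np.atleast_2d(np.array(P,float)); c,s=np.cos(p[2]),np.sin(p[2])
    return np.c_[p[0]+c*P[:,0]-s*P[:,1],p[1]+s*P[:,0]+c*P[:,1],P[:,2]]
E
python3 - <<'E'
from h import *
o=np.array([130,130]);lc=np.array([(82,198),(387,181),(398,391),(88,407)])/3+o
ls=np.array([(566,275),(112,258),(98,497),(590,515)])/5+[260,160]
for uv in lc: print('lift top',unproj('top',uv,.012).round(4))
for uv in ls: print('lift scene',unproj('scene',uv,.012).round(4))
rc=np.array([(107,188),(174,162),(273,398),(210,426)])/3.7+[310,140]
for uv in rc: print('rest',unproj('top',uv,.006).round(4))
# bar: handle ends & rod tip at z=.036 axis
for uv in [(140,143),(194,276),(240,386)]: print('bar',unproj('top',np.array(uv)/3.7+[310,140],.040).round(4))
for uv in [(336,440),(297,277),(272,157)]: print('bar s',unproj('scene',np.array(uv)/6+[140,180],.040).round(4))
for uv in [(266,166),(272,398)]: print('shaft ends',unproj('top',np.array(uv)/3+o,.095).round(4))
E
```

```text
lift top [0.6228 0.307 ]
lift top [0.6362 0.0084]
lift top [ 0.4337 -0.0012]
lift top [0.42  0.297]
lift scene [0.4232 0.3044]
lift scene [0.4387 0.0027]
lift scene [0.649  0.0122]
lift scene [0.6329 0.3111]
rest [ 0.6333 -0.2245]
rest [ 0.6535 -0.2779]
rest [ 0.4673 -0.3493]
rest [ 0.4461 -0.2997]
bar [ 0.6625 -0.2452]
bar [ 0.5598 -0.2833]
bar [ 0.4762 -0.3154]
bar s [ 0.6762 -0.2384]
bar s [ 0.5654 -0.2823]
bar s [ 0.4759 -0.3158]
shaft ends [0.6376 0.1133]
shaft ends [0.4301 0.1068]
```

```bash
cat > ov.py <<'E'
from h import *
def ov(p,name,img0,img1,d=0,bx=(-105,195),by=(-102.5,102.5)):
    L={}
    for n,f,(x0,y0,x1,y1),k in (('top',img0,(150,170,280,280),6),('scene',img1,(270,170,400,270),6)):
        im=cv2.imread(f)[y0:y1,x0:x1]; im=cv2.resize(im,None,fx=k,fy=k,interpolation=cv2.INTER_CUBIC)
        def T(P): return ((proj(n,xf(p,np.array(P,float)/1000))-[x0,y0]+.5)*k).astype(int)
        def poly(P,c): cv2.polylines(im,[T(P).reshape(-1,1,2)],False,c,1)
        poly([(bx[0],by[0],12),(bx[1],by[0],12),(bx[1],by[1],12),(bx[0],by[1],12),(bx[0],by[0],12)],(0,255,0))
        a=np.linspace(0,6.3,60)
        poly(np.c_[50*np.cos(a),0*a-59,95+50*np.sin(a)],(0,0,255))
        poly([(0,-110,95),(0,100,95)],(255,0,255))
        for P,c in (((60,-59,141),(255,0,0)),((-24,-59,153),(0,255,255)),((0,-59,145),(255,255,0))):
            cv2.circle(im,tuple(map(int,T([P])[0])),4,c,1)
        for th in (.45,.6,.75):
            x,z=172*np.cos(th),95+172*np.sin(th); poly([(x,0,z),(x,90,z)],(0,140,255))
        cv2.imwrite(f'pics/{name}_{n}.png',im)
E
python3 -c "
from ov import *
ov((.535,.110,np.radians(92.8)),'ov1','pics/top0.png','pics/scene0.png')"
```

```text
(no output)
```

View pics/ov1_top.png

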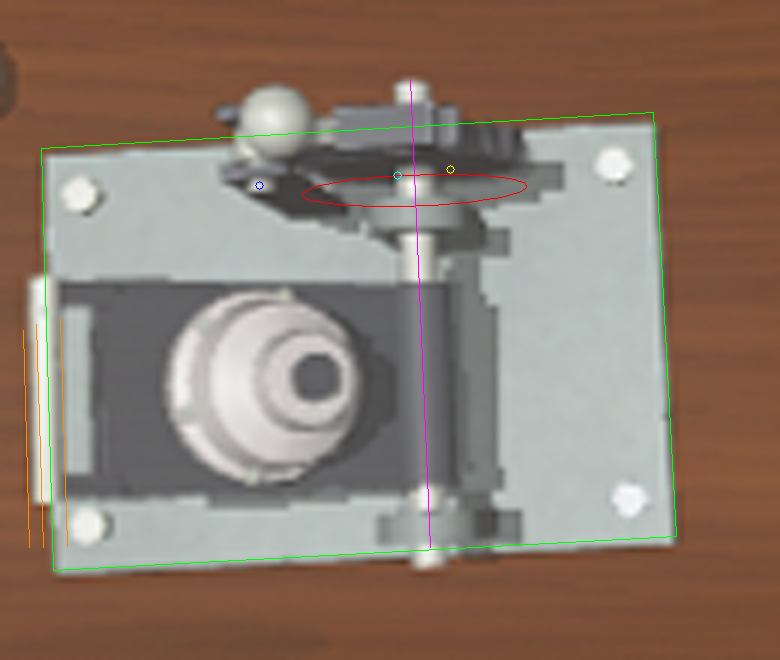

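View pics/ov1_scene.png

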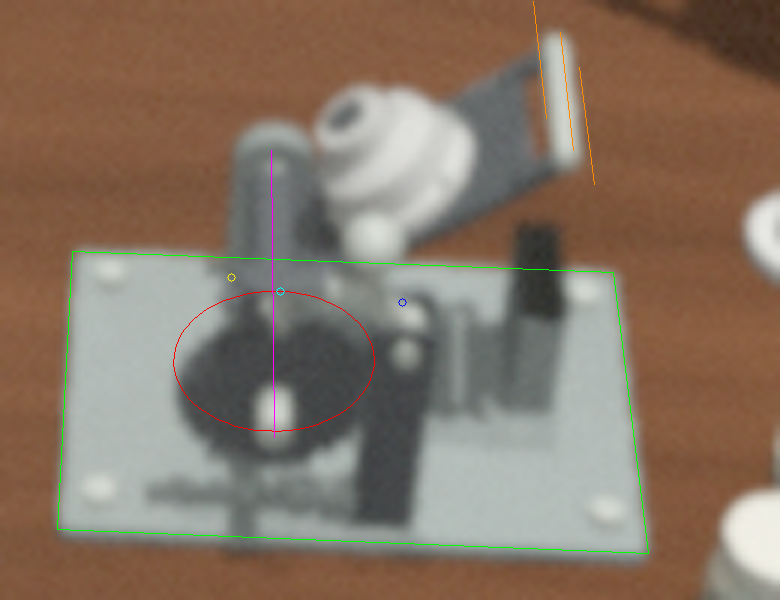

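```bash
cat > fit.py <<'E'
from h import *
B=lambda pts,o,k=6:(np.array(pts,float))/k-.5+o
bt=B([(44,155),(655,124),(674,543),(55,570)],[150,170])  # (+x,-y),(-x,-y),(-x,+y),(+x,+y)
bs=B([(614,271),(73,252),(58,530),(648,552)],[270,170]) # (+x,+y),(-x,+y),(-x,-y),(+x,-y)
pt=B([(39,278),(43,503)],[150,170]); ps=B([(573,163),(557,36)],[270,170])
ws=B([(178,388),(368,388)],[270,170])
def res(v):
    p=(v[0],v[1],v[2]); th=v[3]; cx,cy=v[4],v[5]
    X=lambda a,b,z:(a,b,z)
    c={(i,j):(cx+i*.15,cy+j*.1025,.012) for i in(1,-1) for j in (1,-1)}
    r=[(proj('top',xf(p,[c[1,-1],c[-1,-1],c[-1,1],c[1,1]]))-bt),
       (proj('scene',xf(p,[c[1,1],c[-1,1],c[-1,-1],c[1,-1]]))-bs)]
    q=[(.172*np.cos(th),y,.095+.172*np.sin(th)) for y in (0,.09)]
    r+=[proj('top',xf(p,q))-pt, proj('scene',xf(p,q))-ps]
    a=np.linspace(0,6.28,120); w=proj('scene',xf(p,np.c_[.048*np.cos(a),0*a-.066,.095+.048*np.sin(a)]))
    r+=[np.array([[w[:,0].min()-ws[0,0],w[:,0].max()-ws[1,0]]])]
    s=proj('top',xf(p,[(0,-.07,.095),(0,.1,.095)]))
    m=B([(411,90),(430,560)],[150,170]); 
    r+=[np.array([[s[0,0]-m[0,0],s[1,0]-m[1,0]]])]
    return np.concatenate([x.ravel() for x in r])
f=least_squares(res,[.555,.11,1.62,.6,.045,.02],loss='soft_l1')
print(f.x.round(4),np.degrees(f.x[2])); print(res(f.x).reshape(-1,2).round(2))
E
python3 fit.py
```

```text
[0.5517 0.1117 1.6151 0.651  0.0439 0.0189] 92.53711699407002
[[-0.2  -0.61]
 [-0.04 -1.09]
 [ 0.28 -0.14]
 [-0.39  0.55]
 [ 0.06 -0.05]
 [ 0.14 -0.7 ]
 [-0.2  -0.76]
 [-0.22 -0.11]
 [ 0.23  0.29]
 [ 0.44  0.11]
 [-0.53 -0.02]
 [-0.02  1.3 ]
 [ 0.04  0.84]
 [ 0.07 -0.64]]
```

```bash
python3 -c "
from ov import *
ov((.5517,.1117,1.6151),'ov2','pics/top0.png','pics/scene0.png',bx=(-106,194),by=(-83.6,121.4))
from h import *
p=(.5517,.1117,1.6151)
print(xf(p,[(.060,-.059,.141),(-.024,-.059,.153),(-.184,-.059,.153)]).round(4))
"
```

```text
[[ 0.608   0.1743  0.141 ]
 [ 0.6117  0.0903  0.153 ]
 [ 0.6188 -0.0695  0.153 ]]
```

View pics/ov2_top.png

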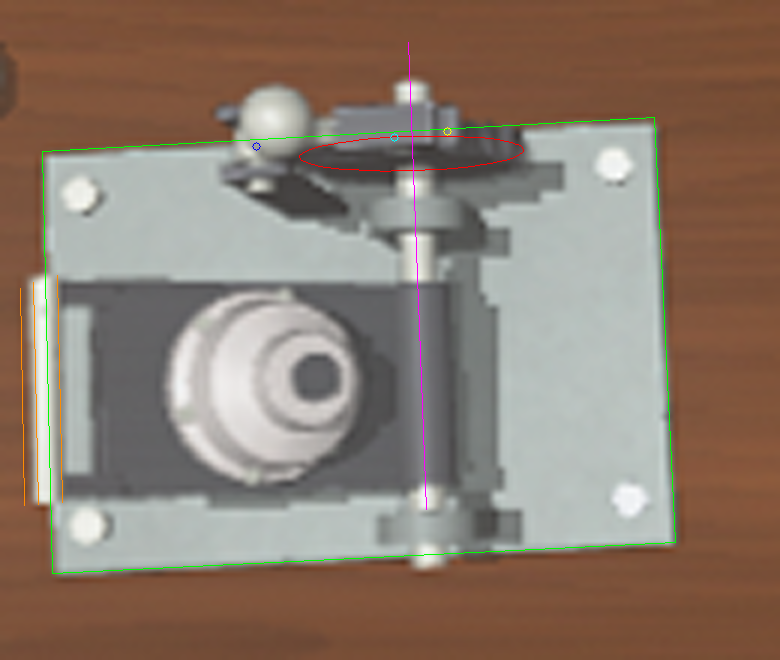

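View pics/ov2_scene.png

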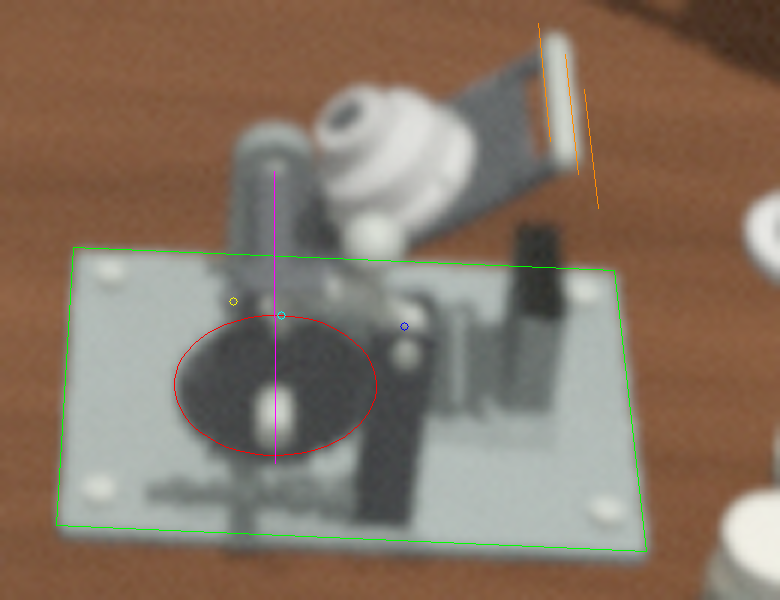

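```bash
cat > go.py <<'E'
import sys,numpy as np
from cell import robot
from scipy.spatial.transform import Rotation as Ro
def go(x,y,z,yawdeg=None):
    s=robot.observe(); R=Ro.from_euler('xyz',s['tool_rot']).as_matrix()
    d=R.T@(np.array([x,y,z])-s['tool_pos'])*1000
    t=0
    yaw=np.degrees(np.arctan2(R[1,0],R[0,0]))
    if yawdeg is not None: t=-((yawdeg-yaw+180)%360-180)
    print('t',s['time'],'pos',s['tool_pos'].round(4),'yaw',round(yaw,2),'F',s['contact_force'].round(2),'op',round(s['opening'],4),'q6',s['qpos'][5].round(2))
    print('shift',d.round(1),'turn',round(t,2))
if __name__=='__main__': go(*map(float,sys.argv[1:]))
E
python3 go.py .38 0 .30 21
```

```text
t 0.9 pos [0.1819 0.4925 0.1963] yaw 159.73 F [-0.63  0.32 -0.27] op 0.0914 q6 -0.15
shift [-356.5 -393.4 -103.7] turn 138.73
```

```bash
python3 -m pendant '[[[-10,-10,-40],7],[[-30,-35,-75],14],[[-60,-65,-103],21],[[-85,-95,-103],28],[[-112,-124,-103],35],[[-140,-155,-103],42],[[-167,-184,-103],49],[[-195,-215,-103],56],[[-222,-245,-103],63],[[-250,-276,-103],70]]' 1; python3 go.py .5242 -.2975 .16 21
```

```text
time: 1.73
tool_pos: [0.3188, 0.1503, 0.2996]
tool_rot: [3.14, -0.0, 1.561]
contact_force: [1.9, 1.0, 0.2]
opening: 0.092
t 1.7333 pos [0.3188 0.1503 0.2996] yaw 89.42 F [1.86 1.03 0.17] op 0.092 q6 0.23
shift [-445.8  209.8  139.7] turn 68.42
```

```bash
python3 -m pendant '[[[-36,17,0],7],[[-72,34,0],14],[[-108,51,0],21],[[-144,68,0],28],[[-180,85,0],35],[[-216,102,10],42],[[-252,119,20],49],[[-288,136,40],56],[[-324,153,60],63],[[-360,170,75],68.4]]' ; python3 go.py .5242 -.2975 .12 21
```

```text
time: 2.57
tool_pos: [0.4827, -0.2074, 0.2259]
tool_rot: [-3.141, -0.001, 0.36]
contact_force: [0.3, -0.1, 0.1]
opening: 0.0922
t 2.5667 pos [ 0.4827 -0.2074  0.2259] yaw 20.64 F [ 0.29 -0.13  0.11] op 0.0922 q6 0.66
shift [  7.   99.  105.8] turn -0.36
```

```bash
echo
python3 -m pendant '[[[2,30,30],0],[[4,60,60],0],[[6,85,90],-0.4],[[7,99,106],-0.4],[[7,99,106],-0.4],[[7,99,106],-0.4]]'
python3 - <<'E'
from h import *
s=robot.observe();print(s['tool_pos'])
for n,b in (('top',(300,130,450,270)),('scene',(130,150,270,280))):
    im=robot.read_camera(n)[:,:,::-1]; x0,y0,x1,y1=b
    cv2.imwrite(f'pics/g_{n}.png',cv2.resize(im[y0:y1,x0:x1],None,fx=4,fy=4,interpolation=cv2.INTER_CUBIC))
E
```

```text
time: 3.07
tool_pos: [0.5236, -0.2975, 0.1186]
tool_rot: [-3.138, 0.0, 0.366]
contact_force: [0.9, 0.1, -0.1]
opening: 0.092
[ 0.52359892 -0.29746693  0.11858711]
```

View pics/g_top.png

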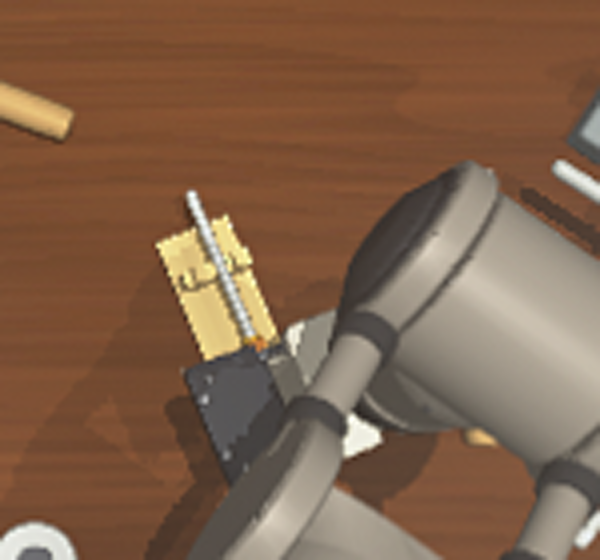

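View pics/g_scene.png

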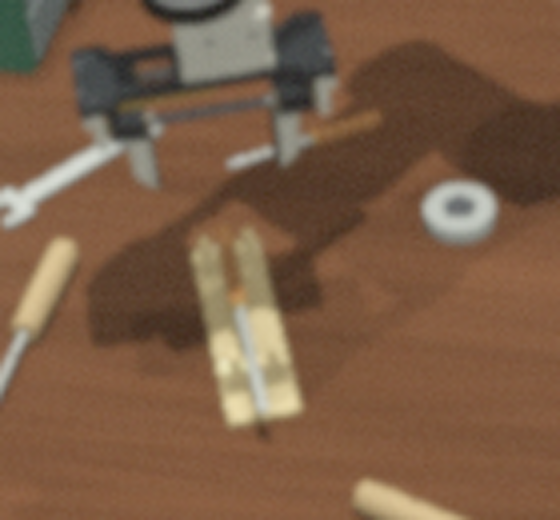

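The gripper is over the handle and lined up. Going down to TCP z 0.018.

```bash
python3 -m pendant '[[[0,0,30],0],[[0,0,55],0],[[0,0,75],0],[[0,0,90],0],[[0,0,98],0],[[0,0,100.5],0],[[0,0,100.5],0]]' ; python3 -m pendant '[[[0,0,0],0],[[0,0,0],0],[[0,0,0],0],[[0,0,0],0],[[0,0,0],0],[[0,0,0],0],[[0,0,0],0],[[0,0,0],0]]' 0 15;  python3 go.py .5242 -.2975 .12 21
```

```text
time: 3.75
tool_pos: [0.5253, -0.2969, 0.0218]
tool_rot: [3.14, -0.003, 0.368]
contact_force: [-0.6, 0.6, 0.0]
opening: 0.0917
time: 4.42
tool_pos: [0.5253, -0.2969, 0.0218]
tool_rot: [3.14, -0.003, 0.368]
contact_force: [0.1, -0.4, 0.3]
opening: 0.0431
t 4.4167 pos [ 0.5253 -0.2969  0.0218] yaw 21.1 F [ 0.1  -0.35  0.28] op 0.0431 q6 0.56
shift [ -1.    0.3 -98.2] turn 0.1
```

```bash
python3 -m pendant '[[[0,0,3.5],0],[[0,0,3.5],0],[[0,0,3.5],0],[[0,0,3.5],0],[[0,0,3.5],0],[[0,0,3.5],0],[[0,0,3.5],0],[[0,0,3.5],0]]' 0 15;  python3 go.py .5242 -.2975 .12 21
```

```text
time: 5.08
tool_pos: [0.5253, -0.2969, 0.0183]
tool_rot: [3.14, -0.003, 0.368]
contact_force: [-0.7, 0.8, 0.5]
opening: 0.0004
t 5.0833 pos [ 0.5253 -0.2969  0.0183] yaw 21.1 F [-0.71  0.85  0.53] op 0.0004 q6 0.56
shift [  -1.     0.3 -101.7] turn 0.1
```

```bash
cat > look.py <<'E'
from h import *
import sys
def look(tag,bt=(300,130,450,270),bs=(130,150,270,280),k=5):
  for n,b in (('top',bt),('scene',bs)):
    im=robot.read_camera(n)[:,:,::-1]; x0,y0,x1,y1=b
    cv2.imwrite(f'pics/{tag}_{n}_full.png',im)
    cv2.imwrite(f'pics/{tag}_{n}.png',cv2.resize(im[y0:y1,x0:x1],None,fx=k,fy=k,interpolation=cv2.INTER_CUBIC)[:600,:800])
E
python3 -c "
from look import *
look('h',bs=(150,190,260,270))"
```

```text
(no output)
```

View pics/h_top.png

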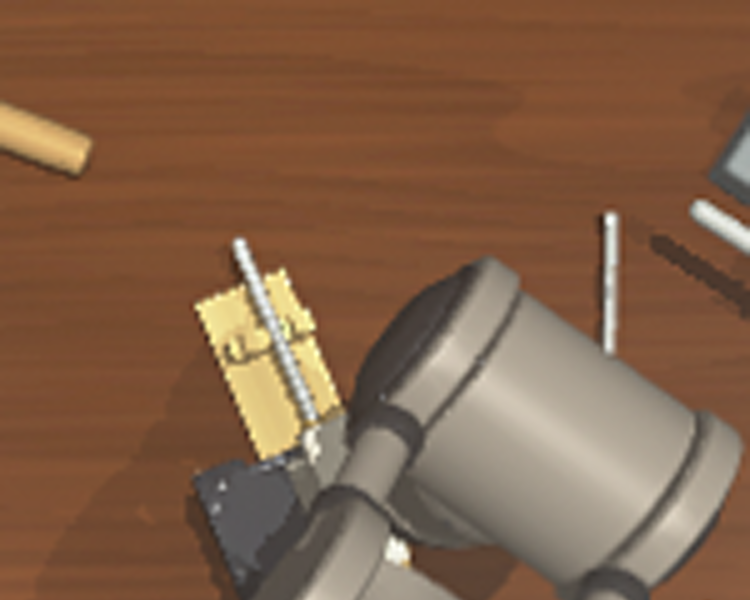

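View pics/h_scene.png

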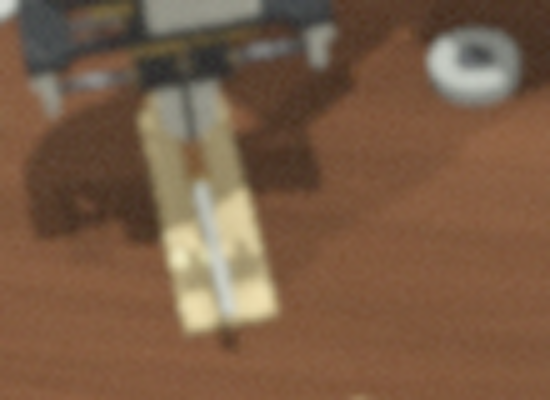

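```bash
python3 -c "
from h import *
s=robot.observe();p=s['tool_pos']
d=np.array([np.cos(np.radians(21)),np.sin(np.radians(21)),0])
g=np.array([.5195,-.2993,.036])
for n,o in (('top',(300,130)),('scene',(150,190))):
    im=cv2.imread(f'pics/h_{n}.png')
    for P,c in ((p,(0,0,255)),(p+[0,0,.019],(0,255,255)),(g-d*.045,(0,255,0)),(g,(0,255,0)),(g+d*.045,(0,255,0)),(g+d*.16,(255,0,0))):
        u=(proj(n,P)[0]-o+.5)*5; cv2.circle(im,tuple(map(int,u)),4,c,1)
    cv2.imwrite(f'pics/h2_{n}.png',im)
"
```

```text
(no output)
```

View pics/h2_top.png

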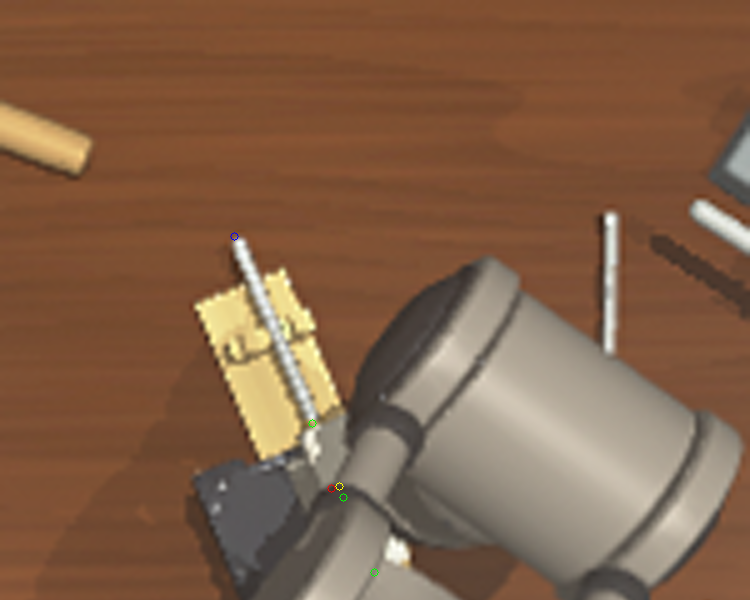

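View pics/h2_scene.png

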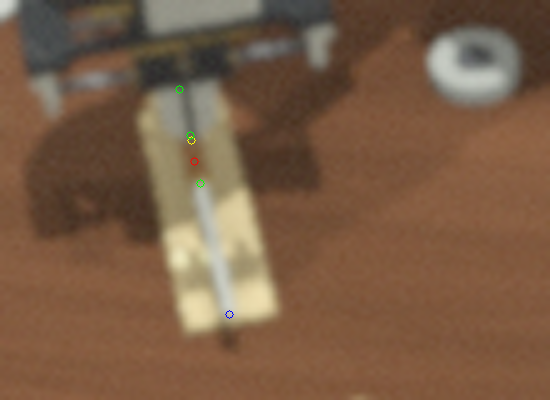

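```bash
python3 -m pendant '[[[0,0,0],0],[[0,0,-3],0],[[0,0,-6],0],[[0,0,-10],0],[[0,0,-14],0],[[0,0,-18],0],[[0,0,-20],0],[[0,0,-20],0]]' 0 40;python3 -c "
from look import *
look('i',bs=(150,190,260,270))"; python3 go.py .5253 -.2969 .0183 21
```

```text
time: 5.85
tool_pos: [0.5256, -0.2972, 0.0391]
tool_rot: [3.139, -0.004, 0.368]
contact_force: [-0.5, -0.2, 0.4]
opening: 0.0004
t 5.95 pos [ 0.5253 -0.2969  0.0384] yaw 21.1 F [0.12 0.38 0.48] op 0.0004 q6 0.56
shift [-0.  -0.  20.1] turn 0.1
```

View pics/i_top.png

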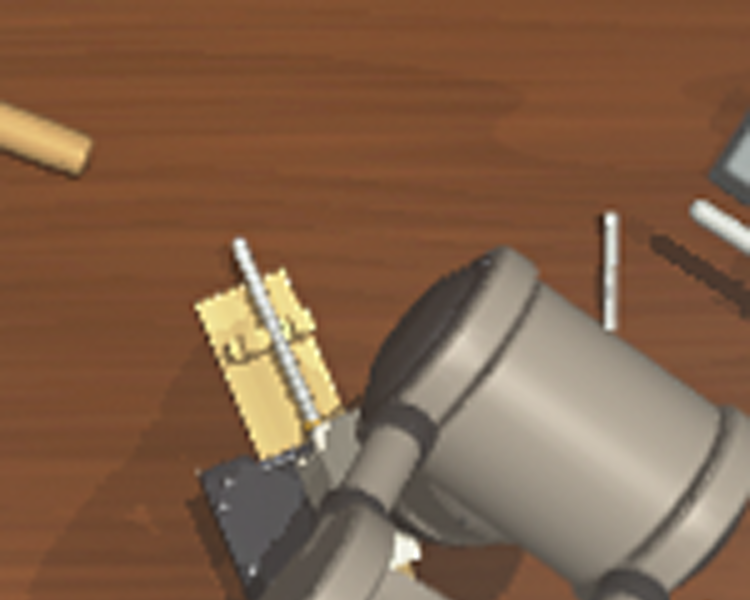

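View pics/i_scene.png

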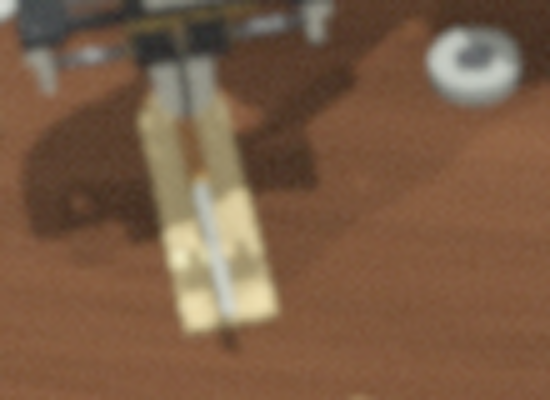

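```bash
python3 -c "
from h import *
def show(p,yaw,half,o,k):
    y=np.array([np.sin(yaw),-np.cos(yaw),0])
    for s in (-1,1):
      for dz in (0,.02,.03):
        P=np.array(p)+s*half*y+[0,0,dz]; print(s,dz,((proj('scene',P)[0]-o+.5)*k).round(0))
show([.5236,-.2975,.1186],.366,.052,(130,150),4)
print(); show([.5253,-.2969,.0384],.368,.005,(150,190),5)
print(proj('scene',[.5253,-.2969,.0384])-proj('scene',[.4953,-.3089,.0384]))
"
python3 - <<'E'
import cv2
im=cv2.imread('pics/i_scene_full.png'); cv2.imwrite('pics/i3.png',cv2.resize(im[170:240,150:230],None,fx=8,fy=8,interpolation=cv2.INTER_CUBIC))
E
```

```text
-1 0 [288. 185.]
-1 0.02 [285. 166.]
-1 0.03 [284. 156.]
1 0 [156. 208.]
1 0.02 [153. 189.]
1 0.03 [151. 180.]

-1 0 [199. 138.]
-1 0.02 [196. 116.]
-1 0.03 [194. 104.]
1 0 [184. 141.]
1 0.02 [180. 118.]
1 0.03 [179. 107.]
[[1.6196212 6.6571919]]
```

View pics/i3.png

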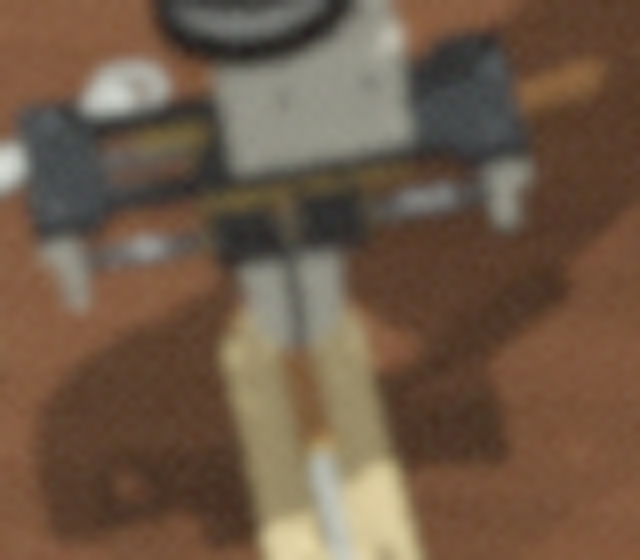

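View pics/i_scene_full.png

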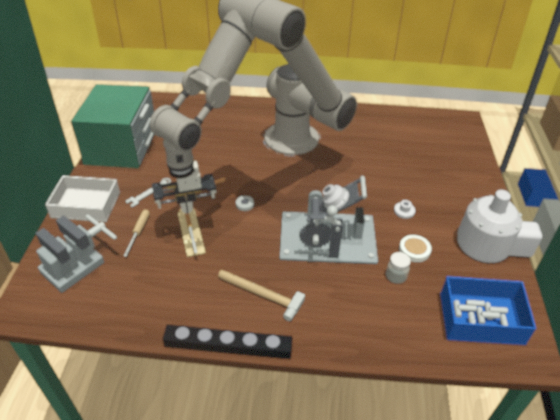

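The fingers closed above the handle. In the pictures their tips appear about 20–25 mm higher than the reported TCP, both open and shut. I'll open and go down slowly, watching the force, to find the true offset.

```bash
python3 -m pendant '[[[0,0,-2],0],[[0,0,-2],0],[[0,0,-2],0],[[0,0,-2],0],[[0,0,-2],0],[[0,0,-2],0],[[0,0,-2],0],[[0,0,-2],0],[[0,0,-2],0],[[0,0,-2],0]]' 1 15; python3 -m pendant '[[[0,0,8],0],[[0,0,16],0],[[0,0,22],0],[[0,0,25],0],[[0,0,25],0]]'; python3 -m pendant '[[[0,0,2],0],[[0,0,4],0],[[0,0,4],0]]'; python3 -c "
from look import *
look('j',bs=(150,170,250,245),k=8)"
```

```text
time: 6.78
tool_pos: [0.5253, -0.2969, 0.0404]
tool_rot: [3.14, -0.003, 0.368]
contact_force: [-0.3, -0.6, -0.2]
opening: 0.0623
time: 7.2
tool_pos: [0.5246, -0.2964, 0.014]
tool_rot: [-3.141, -0.002, 0.368]
contact_force: [-0.1, -0.5, -0.6]
opening: 0.0917
time: 7.45
tool_pos: [0.5245, -0.2962, 0.0096]
tool_rot: [-3.141, -0.001, 0.368]
contact_force: [-0.6, 0.9, 0.1]
opening: 0.0921
```

View pics/j_scene.png

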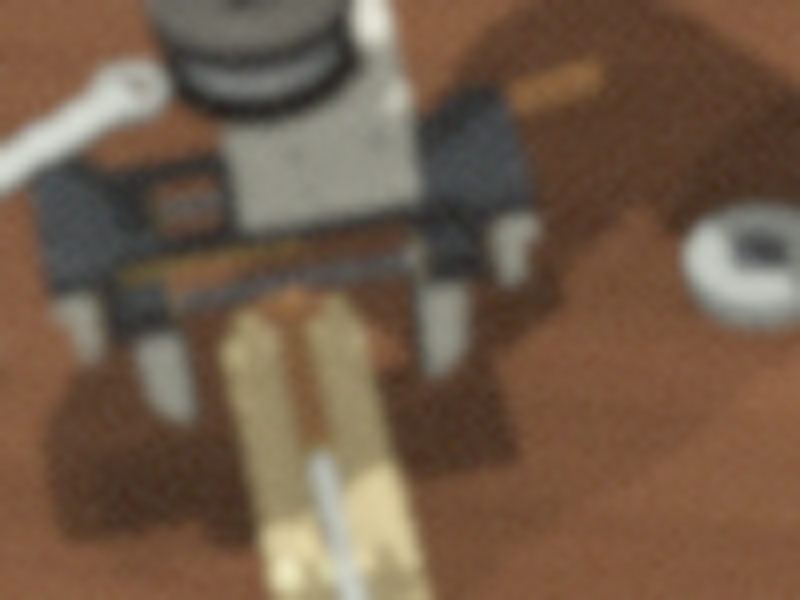

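```bash
python3 -c "
from h import *
for dz in (0,.01,.02,.03):
  P=np.array([.5245,-.2962,.0096+dz]); print(dz,((proj('scene',P)[0]-(150,170)+.5)*8).round(0), 'back30',((proj('scene',P-[.028,.0107,0])[0]-(150,170)+.5)*8).round(0))
"
python3 -m pendant '[[[0,0,2],0],[[0,0,4],0],[[0,0,4],0]]'
python3 -m pendant '[[[0,0,1],0],[[0,0,2],0],[[0,0,2],0]]'
```

```text
0 [316. 432.] back30 [305. 382.]
0.01 [313. 415.] back30 [302. 365.]
0.02 [311. 397.] back30 [300. 348.]
0.03 [308. 380.] back30 [297. 330.]
time: 7.8
tool_pos: [0.5245, -0.2963, 0.0057]
tool_rot: [-3.141, -0.001, 0.368]
contact_force: [0.5, 0.4, 0.4]
opening: 0.0916
time: 8.05
tool_pos: [0.5244, -0.2962, 0.0034]
tool_rot: [-3.141, -0.001, 0.368]
contact_force: [-0.7, -0.0, 0.3]
opening: 0.0918
```

```bash
python3 -m pendant '[[[0,0,1],0],[[0,0,2],0],[[0,0,2],0]]'
python3 -m pendant '[[[0,0,1],0],[[0,0,2],0],[[0,0,2],0]]'
python3 -m pendant '[[[0,0,1],0],[[0,0,2],0],[[0,0,2],0]]'
```

```text
time: 8.3
tool_pos: [0.5242, -0.2961, 0.0012]
tool_rot: [-3.14, -0.001, 0.368]
contact_force: [-1.2, 0.1, -0.0]
opening: 0.092
time: 8.55
tool_pos: [0.5241, -0.296, -0.001]
tool_rot: [-3.14, -0.001, 0.368]
contact_force: [0.0, 0.4, -0.2]
opening: 0.0917
time: 8.8
tool_pos: [0.524, -0.2959, -0.0033]
tool_rot: [-3.14, -0.001, 0.368]
contact_force: [-0.3, 0.1, 0.3]
opening: 0.0916
```

```bash
python3 -m pendant '[[[0,0,2],0],[[0,0,2],0],[[0,0,2],0],[[0,0,2],0],[[0,0,2],0],[[0,0,2],0],[[0,0,2],0],[[0,0,2],0],[[0,0,2],0],[[0,0,2],0]]' 0 12
python3 -m pendant '[[[0,0,0],0],[[0,0,0],0],[[0,0,0],0],[[0,0,0],0],[[0,0,0],0],[[0,0,0],0]]'
```

```text
time: 9.63
tool_pos: [0.524, -0.2959, -0.0053]
tool_rot: [-3.14, -0.001, 0.368]
contact_force: [0.8, 0.3, 0.2]
opening: 0.0298
time: 10.13
tool_pos: [0.524, -0.2959, -0.0053]
tool_rot: [-3.14, -0.001, 0.368]
contact_force: [0.0, -0.2, 0.5]
opening: 0.0138
```

It has hold of the handle, 13.8 mm wide. Now I'll lift it.

```bash
python3 -m pendant '[[[0,0,0],0],[[0,0,0],0],[[0,0,-4],0],[[0,0,-10],0],[[0,0,-18],0],[[0,0,-30],0],[[0,0,-45],0],[[0,0,-60],0],[[0,0,-60],0],[[0,0,-60],0]]' 0 60;  python3 -c "
from look import *
look('k',bs=(150,160,250,235),k=8)"
```

```text
time: 10.97
tool_pos: [0.5247, -0.2965, 0.0562]
tool_rot: [3.141, -0.002, 0.368]
contact_force: [-0.4, -0.2, -1.5]
opening: 0.0135
```

View pics/k_scene.png

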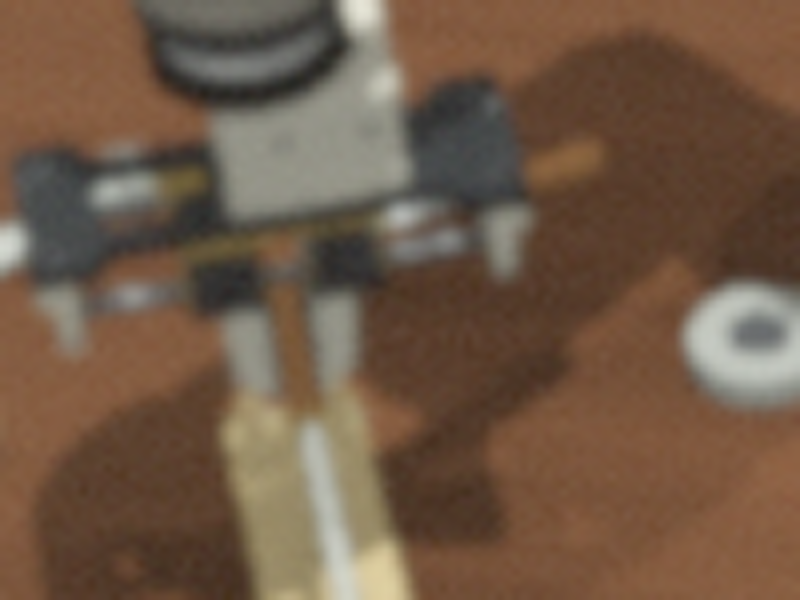

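View pics/k_top.png

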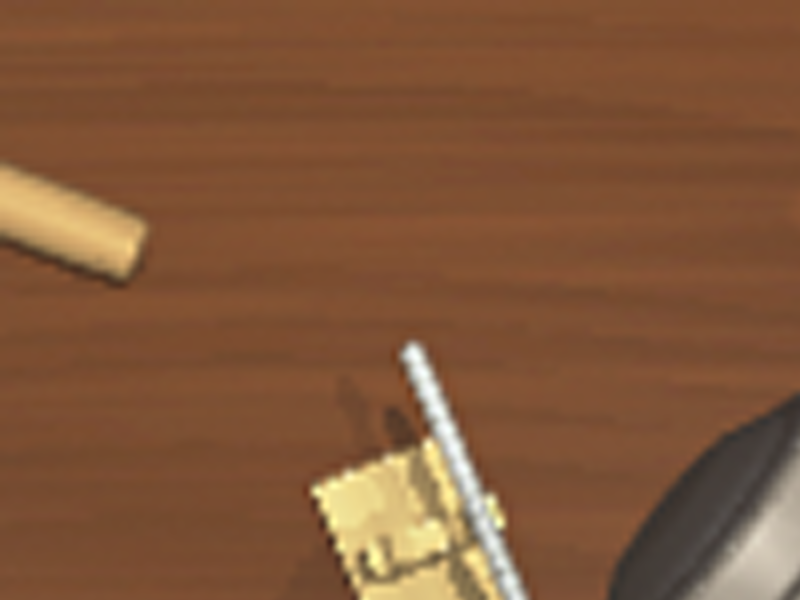

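```bash
python3 go.py .6218 -.1155 .18 92.54
```

```text
t 11.0667 pos [ 0.5236 -0.2957  0.0544] yaw 21.1 F [ 0.47 -0.27 -0.92] op 0.0135 q6 0.56
shift [ 156.5 -133.1 -125.3] turn -71.44
```

```bash
python3 -m pendant '[[[0,0,-30],0],[[2,-2,-65],-5],[[15,-12,-95],-12],[[35,-30,-125],-19],[[55,-48,-125],-26],[[75,-65,-125],-33],[[95,-80,-125],-40],[[115,-97,-125],-47],[[135,-115,-125],-54],[[150,-128,-125],-61]]'
python3 go.py .6218 -.1155 .15 92.54
```

```text
time: 11.9
tool_pos: [0.6178, -0.1203, 0.1784]
tool_rot: [-3.138, -0.003, 1.44]
contact_force: [-0.1, -0.7, -2.0]
opening: 0.0133
t 11.9 pos [ 0.6178 -0.1203  0.1784] yaw 82.5 F [-0.11 -0.7  -1.98] op 0.0133 q6 -0.19
shift [ 5.2  3.4 28.4] turn -10.04
```

```bash
python3 -m pendant '[[[2,1,5],-5],[[4,3,15],-10],[[5,3.4,28],-10],[[5,3.4,28],-10],[[5,3.4,28],-10]]'
python3 - <<'E'
from h import *
s=robot.observe(); print(s['tool_pos'],np.degrees(s['tool_rot']))
t=s['tool_pos']; a=np.radians(92.54); d=np.array([np.cos(a),np.sin(a),0])
for n,b in (('top',(190,160,290,235)),('scene',(230,180,330,255))):
    im=robot.read_camera(n)[:,:,::-1]; x0,y0,x1,y1=b
    im=cv2.resize(im[y0:y1,x0:x1],None,fx=8,fy=8,interpolation=cv2.INTER_CUBIC)
    cv2.imwrite(f'pics/m_{n}_raw.png',im)
    for q in (.05,.1,.155):
        u=(proj(n,t+[0,0,.0413]+d*q)[0]-(x0,y0)+.5)*8; print(n,u.round()); cv2.circle(im,tuple(map(int,u)),4,(0,0,255),1)
    cv2.imwrite(f'pics/m_{n}.png',im)
E
```

```text
time: 12.32
tool_pos: [0.621, -0.1154, 0.1488]
tool_rot: [-3.136, -0.005, 1.614]
contact_force: [0.0, 0.9, -0.1]
opening: 0.0134
[ 0.62097412 -0.11543283  0.14883687] [-179.67104221   -0.26859857   92.47787551]
top [769. 207.]
top [605. 216.]
top [426. 226.]
scene [200. 230.]
scene [339. 236.]
scene [493. 242.]
```

View pics/m_top.png

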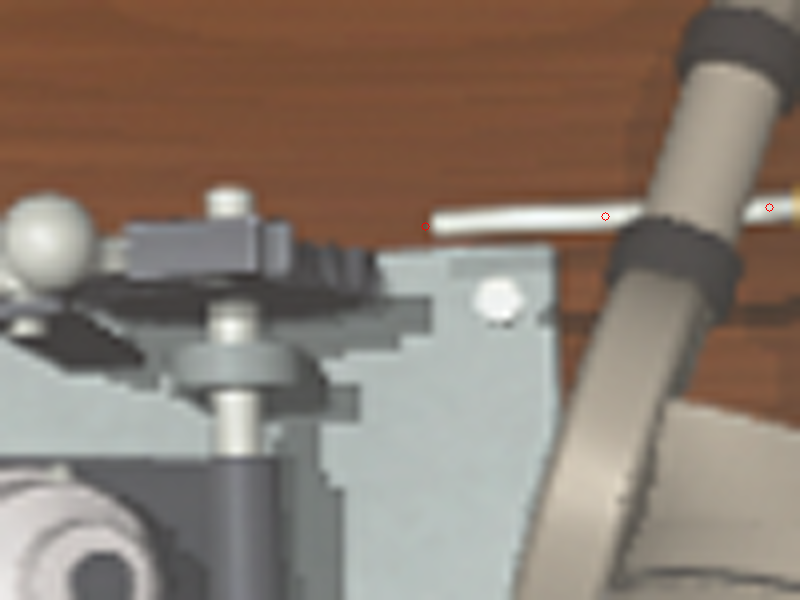

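View pics/m_scene.png

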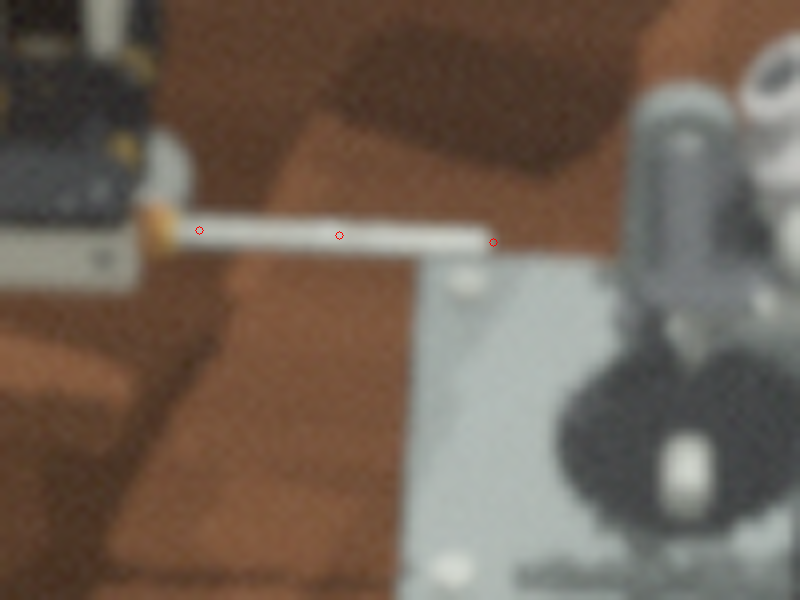

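```bash
python3 -c "
from h import *
for u in ((275,222),(275,272),(195,218),(195,275),(290,247),(255,247)):
  for z in (.155,.167): print(u,z,unproj('top',np.array(u)/8-.5+[190,160],z).round(4))
print(unproj('top',np.array((433,224))/8-.5+[190,160],.1901).round(4),xf((.5517,.1117,1.6151),[(-.02,-.059,0)]))
R=cv2.Rodrigues(C['top']['rvec'])[0]; print(-R.T@C['top']['tvec'])
"
```

```text
(275, 222) 0.155 [0.6219 0.0906]
(275, 222) 0.167 [0.6199 0.0889]
(275, 272) 0.155 [0.6059 0.0905]
(275, 272) 0.167 [0.604  0.0888]
(195, 218) 0.155 [0.6235 0.1161]
(195, 218) 0.167 [0.6214 0.1141]
(195, 275) 0.155 [0.6052 0.116 ]
(195, 275) 0.167 [0.6034 0.1139]
(290, 247) 0.155 [0.6139 0.0858]
(290, 247) 0.167 [0.6119 0.0841]
(255, 247) 0.155 [0.614  0.0969]
(255, 247) 0.167 [0.612  0.0951]
[0.6148 0.0371] [[0.61152789 0.09433269 0.        ]]
[ 0.45853186 -0.04575679  1.10909247]
```

```bash
python3 -m pendant '[[[0,0,12],0],[[0,0,25],0],[[0,0,36],0],[[0,0,37],0],[[0,0,37],0]]'; python3 -m pendant '[[[10,0,0],0],[[22,0,0],0],[[32,0,0],0],[[36,0,0],0],[[36,0,0],0],[[36,0,0],0]]';python3 -c "
from look import *
look('n',bt=(190,160,290,235),bs=(270,180,370,255),k=8)"; python3 go.py .6195 -.059 .1117 92.54
```

```text
time: 12.83
tool_pos: [0.6215, -0.1159, 0.1132]
tool_rot: [-3.138, -0.004, 1.613]
contact_force: [0.7, -0.2, -1.4]
opening: 0.0137
time: 13.33
tool_pos: [0.6201, -0.0794, 0.1137]
tool_rot: [-3.139, -0.004, 1.615]
contact_force: [-0.8, 0.4, -2.4]
opening: 0.0138
t 13.4333 pos [ 0.62   -0.0801  0.1135] yaw 92.44 F [ 0.54  0.07 -0.69] op 0.0133 q6 -0.3
shift [21.1  0.4  1.9] turn -0.1
```

View pics/n_top.png

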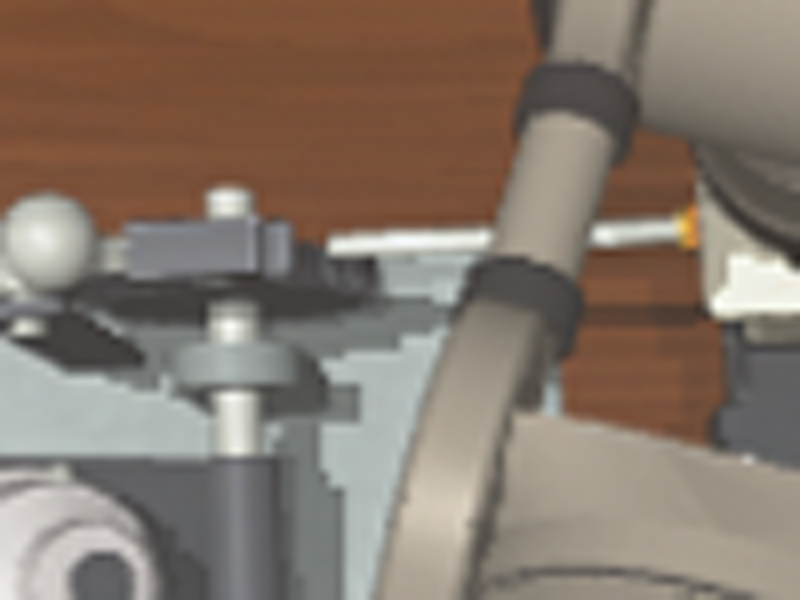

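View pics/n_scene.png

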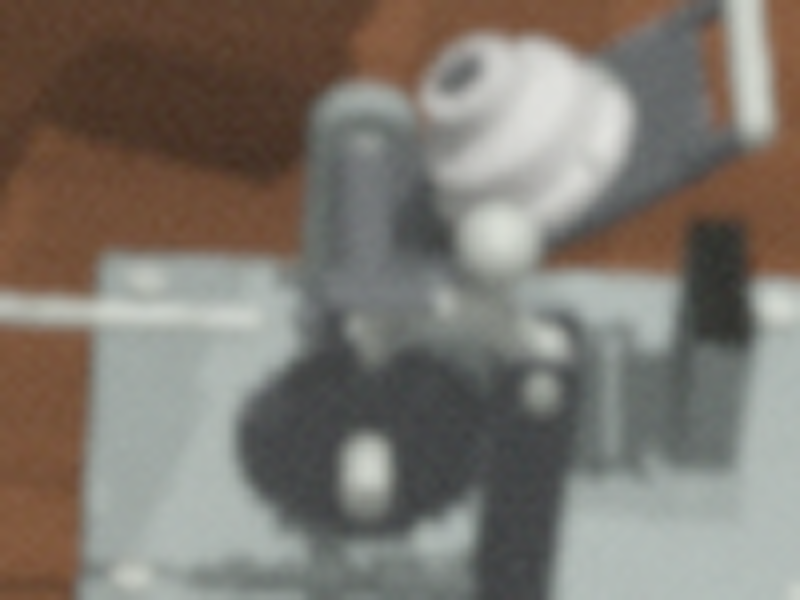

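```bash
python3 -m pendant '[[[4,0,1],0],[[8,0,1.5],0],[[11,0,1.5],0],[[11,0,1.5],0]]'; python3 -m pendant '[[[2,0,0],0],[[4,0,0],0],[[4,0,0],0]]';python3 -m pendant '[[[1,0,0],0],[[2,0,0],0],[[2,0,0],0]]'
```

```text
time: 13.77
tool_pos: [0.6195, -0.0684, 0.112]
tool_rot: [-3.138, -0.004, 1.614]
contact_force: [0.1, 0.2, -0.8]
opening: 0.013
time: 14.02
tool_pos: [0.6192, -0.064, 0.1119]
tool_rot: [-3.138, -0.004, 1.614]
contact_force: [0.2, -0.8, -1.0]
opening: 0.0136
time: 14.27
tool_pos: [0.6192, -0.0618, 0.112]
tool_rot: [-3.138, -0.004, 1.614]
contact_force: [-0.3, -0.9, -0.9]
opening: 0.0136
```

```bash
for i in 1; do python3 -m pendant '[[[1,0,0],0],[[2,0,0],0],[[2,0,0],0]]'; done; python3 -m pendant '[[[1,0,0],0],[[2,0,0],0],[[2,0,0],0]]'
```

```text
time: 14.52
tool_pos: [0.6191, -0.06, 0.1121]
tool_rot: [-3.138, -0.004, 1.614]
contact_force: [-0.1, -0.3, -1.1]
opening: 0.0133
time: 14.77
tool_pos: [0.6193, -0.0596, 0.1123]
tool_rot: [-3.139, -0.001, 1.614]
contact_force: [-0.8, -7.0, -0.7]
opening: 0.0133
```

The step is felt at lift x of about -20 mm, with 7 N. Easing off 1.5 mm, then starting the arc to about 0.3 rad.

```bash
python3 -m pendant '[[[-1.5,0,-1],0],[[-1.5,0,-3.4],0],[[-0.5,0,-7.5],0],[[0.5,0,-11.7],0],[[2,0,-16],0],[[3.4,0,-19.8],0],[[5,0,-23.7],0],[[7,0,-27.5],0],[[7,0,-27.5],0]]'; python3 -c "
from look import *
look('o',bt=(190,160,290,235),bs=(270,180,370,255),k=8)"; python3 go.py .6195 -.059 .1117 92.54
```

```text
time: 15.52
tool_pos: [0.6196, -0.0522, 0.141]
tool_rot: [-3.141, -0.001, 1.615]
contact_force: [-0.5, -0.5, -1.0]
opening: 0.0134
t 15.6167 pos [ 0.6193 -0.0526  0.1402] yaw 92.49 F [ 0.08  0.05 -1.15] op 0.0134 q6 -0.25
shift [-6.5  0.  28.5] turn -0.05
```

View pics/o_scene.png

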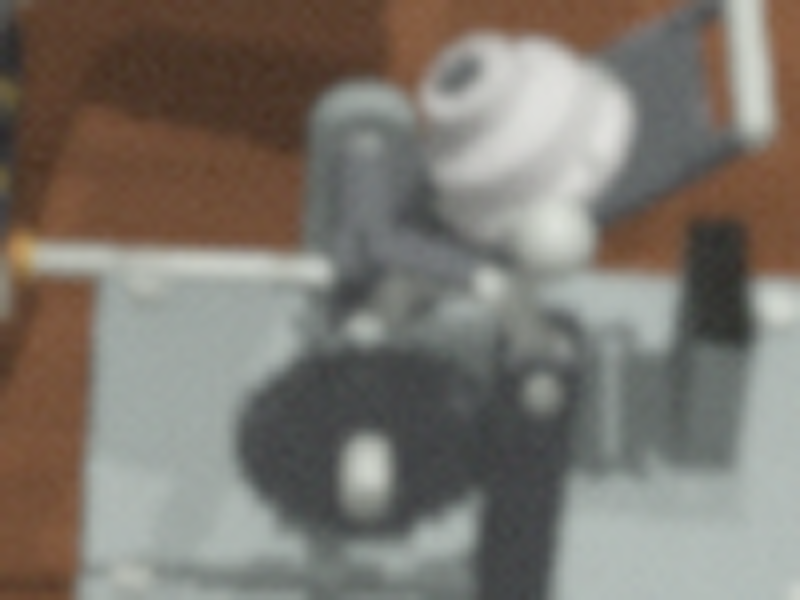

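The scene shows the pawl rising on the rod, which is well in under the tongue. Continuing the arc over the top.

```bash
python3 -m pendant '[[[4.4,0,-7.3],0],[[9.4,0,-14.2],0],[[15.2,0,-20.5],0],[[21.6,0,-26.2],0],[[28.5,0,-31.3],0],[[35.9,0,-35.6],0],[[43.6,0,-39.2],0],[[51.7,0,-42],0],[[55,0,-43],0],[[55,0,-43],0]]'; python3 -c "
from look import *
look('p',bt=(190,160,290,235),bs=(270,180,370,255),k=8)"; python3 go.py .6195 -.059 .1117 92.54
```

```text
time: 16.45
tool_pos: [0.617, 0.0035, 0.1834]
tool_rot: [-3.14, -0.001, 1.616]
contact_force: [0.1, 0.1, -2.1]
opening: 0.0138
t 16.55 pos [0.6169 0.0025 0.1829] yaw 92.52 F [ 0.49 -0.72 -2.12] op 0.0137 q6 -0.16
shift [-61.6   0.1  71.2] turn -0.02
```

View pics/p_scene.png

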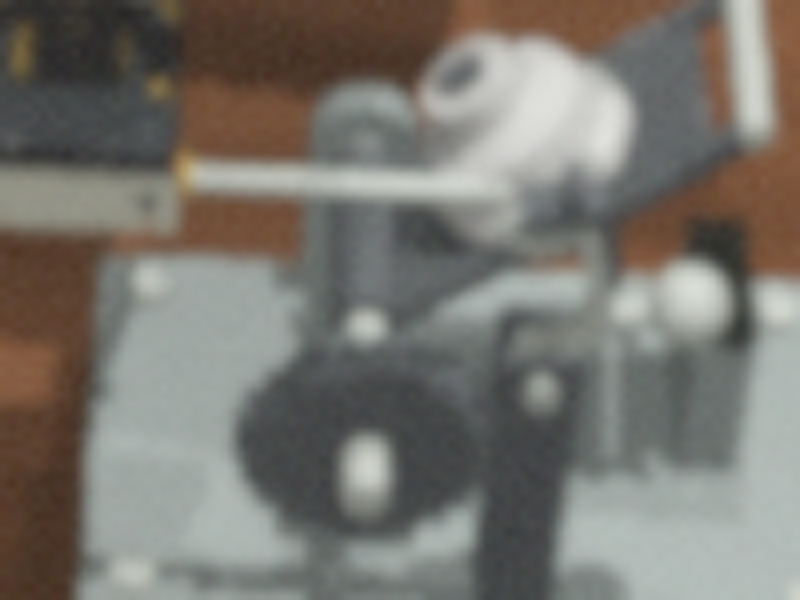

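The pawl is thrown back, with the ball over to lift +x against its stop. Backing the rod out and taking the bar home.

```bash
python3 -m pendant '[[[-8,0,-1],0],[[-25,0,-3],0],[[-50,0,-5],0],[[-80,0,-5],0],[[-110,0,-5],0],[[-125,0,-5],0],[[-125,0,-5],0]]'; python3 go.py .524 -.2959 .08 21.08
```

```text
time: 17.13
tool_pos: [0.622, -0.1269, 0.1873]
tool_rot: [-3.138, 0.0, 1.61]
contact_force: [-0.1, 0.2, -0.2]
opening: 0.0135
t 17.1333 pos [ 0.622  -0.1269  0.1873] yaw 92.24 F [-0.14  0.18 -0.23] op 0.0135 q6 -0.36
shift [-165.  -104.2  107.7] turn 71.16
```

```bash
python3 -m pendant '[[[-15,-10,0],7],[[-30,-20,0],14],[[-48,-30,0],21],[[-66,-42,0],28],[[-84,-54,10],35],[[-102,-65,20],42],[[-120,-76,35],49],[[-138,-88,50],56],[[-152,-97,65],63],[[-165,-104,80],70]]'; python3 go.py .524 -.2959 .08 21.08
```

```text
time: 17.97
tool_pos: [0.5235, -0.2961, 0.107]
tool_rot: [-3.14, 0.003, 0.382]
contact_force: [1.0, 0.3, -0.3]
opening: 0.0131
t 17.9667 pos [ 0.5235 -0.2961  0.107 ] yaw 21.87 F [ 0.97  0.33 -0.29] op 0.0131 q6 0.55
shift [ 0.6  0.  27. ] turn 0.79
```

```bash
python3 -m pendant '[[[0.3,0,15],0.8],[[0.6,0,30],0.8],[[0.6,0,50],0.8],[[0.6,0,60],0.8],[[0.6,0,62],0.8],[[0.6,0,62],0.8]]'; python3 go.py .524 -.2959 -.0045 21.08; python3 -c "
from look import *
look('q',bt=(320,150,420,225),bs=(150,180,250,255),k=8)"
```

```text
time: 18.47
tool_pos: [0.5237, -0.2953, 0.0446]
tool_rot: [-3.139, 0.004, 0.368]
contact_force: [-0.1, -0.2, -1.4]
opening: 0.0132
t 18.4667 pos [ 0.5237 -0.2953  0.0446] yaw 21.09 F [-0.14 -0.24 -1.39] op 0.0132 q6 0.56
shift [ 0.2  0.8 49.1] turn 0.01
```

View pics/q_scene.png

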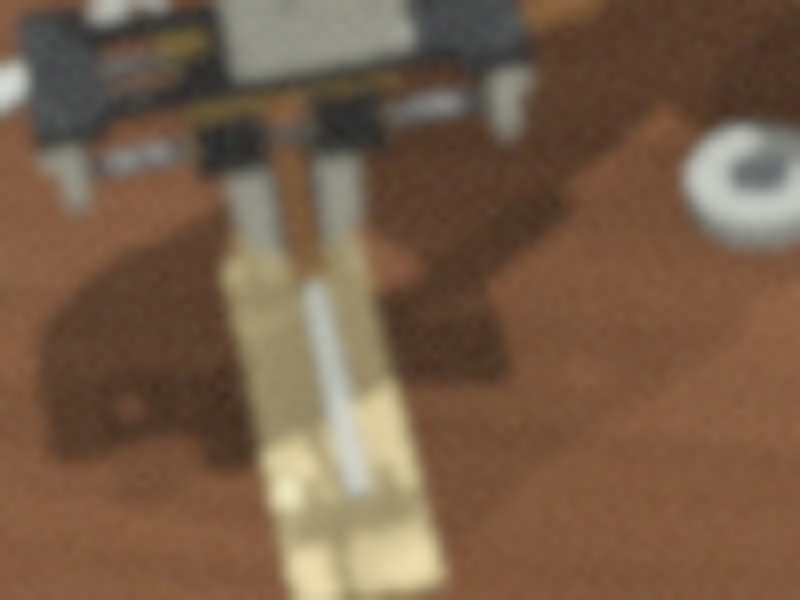

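View pics/q_top.png

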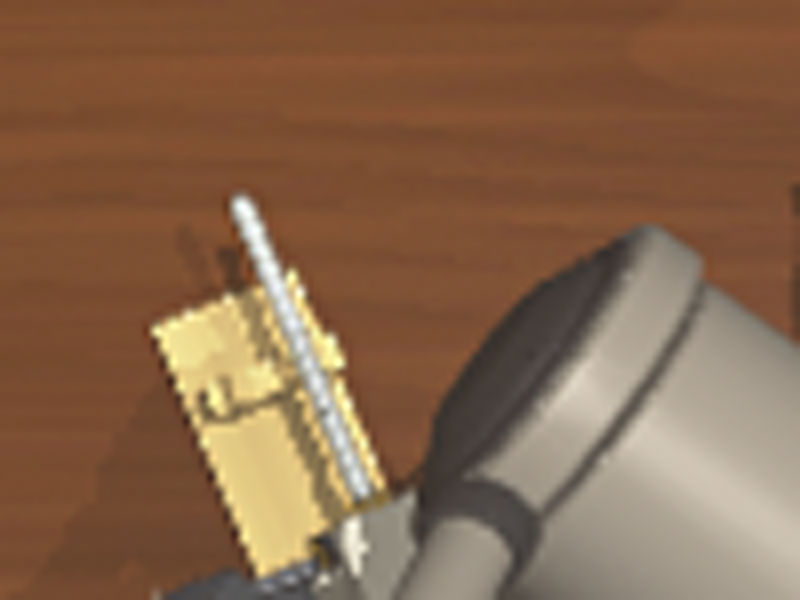

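```bash
python3 -m pendant '[[[0.2,0.8,15],0],[[0.2,0.8,30],0],[[0.2,0.8,38],0],[[0.2,0.8,44],0],[[0.2,0.8,46],0],[[0.2,0.8,46],0]]';python3 -m pendant '[[[0,0,1],0],[[0,0,2],0],[[0,0,2],0]]'
```

```text
time: 19.07
tool_pos: [0.5251, -0.2968, 0.0002]
tool_rot: [3.142, 0.002, 0.368]
contact_force: [-0.1, 0.3, -1.2]
opening: 0.0136
time: 19.32
tool_pos: [0.5253, -0.2969, -0.0014]
tool_rot: [3.141, 0.002, 0.368]
contact_force: [0.2, 0.9, -2.8]
opening: 0.0134
```

```bash
python3 -m pendant '[[[-0.5,0.5,1],0],[[-1,0.8,2],0],[[-1,0.8,2],0]]';python3 -m pendant '[[[0,0,1],0],[[0,0,1.5],0],[[0,0,1.5],0]]'
```

```text
time: 19.57
tool_pos: [0.5245, -0.2982, -0.0035]
tool_rot: [3.141, 0.002, 0.368]
contact_force: [0.3, -0.5, -0.5]
opening: 0.0136
time: 19.82
tool_pos: [0.5246, -0.2983, -0.005]
tool_rot: [3.141, 0.002, 0.368]
contact_force: [-1.0, -1.3, -0.9]
opening: 0.0136
```

```bash
python3 -m pendant '[[[-0.3,-1,0],0],[[-0.3,-2.2,0.3],0],[[-0.3,-2.2,0.3],0],[[-0.3,-2.2,0.3],0]]';python3 -m pendant '[[[0,0,0],0],[[0,0,0],0],[[0,0,0],0],[[0,0,0],0],[[0,0,0],0],[[0,0,0],0],[[0,0,0],0]]' 0.6; python3 -m pendant '[[[0,0,-10],0],[[0,0,-30],0],[[0,0,-60],0],[[0,0,-95],0],[[0,0,-130],0],[[-20,0,-165],0],[[-50,0,-190],0],[[-80,0,-200],0],[[-110,0,-200],0],[[-110,0,-200],0]]' 0.6 ;python3 -c "
from look import *
look('r',bt=(320,150,420,225),bs=(150,180,250,255),k=8)"; python3 go.py .524 -.2959 -.0045 21.08
```

```text
time: 20.15
tool_pos: [0.5235, -0.2963, -0.0052]
tool_rot: [3.141, 0.002, 0.368]
contact_force: [-0.0, 0.1, -0.1]
opening: 0.0134
time: 20.73
tool_pos: [0.5236, -0.2963, -0.0052]
tool_rot: [3.141, 0.002, 0.368]
contact_force: [-0.4, -0.3, -0.4]
opening: 0.0535
time: 21.57
tool_pos: [0.4176, -0.3373, 0.1972]
tool_rot: [3.138, 0.003, 0.365]
contact_force: [-0.4, -0.0, 1.1]
opening: 0.0551
t 21.6667 pos [ 0.4206 -0.336   0.1961] yaw 20.96 F [0.28 0.03 0.71] op 0.0551 q6 0.39
shift [111.1  -0.8 200.5] turn -0.12
```

View pics/r_top.png

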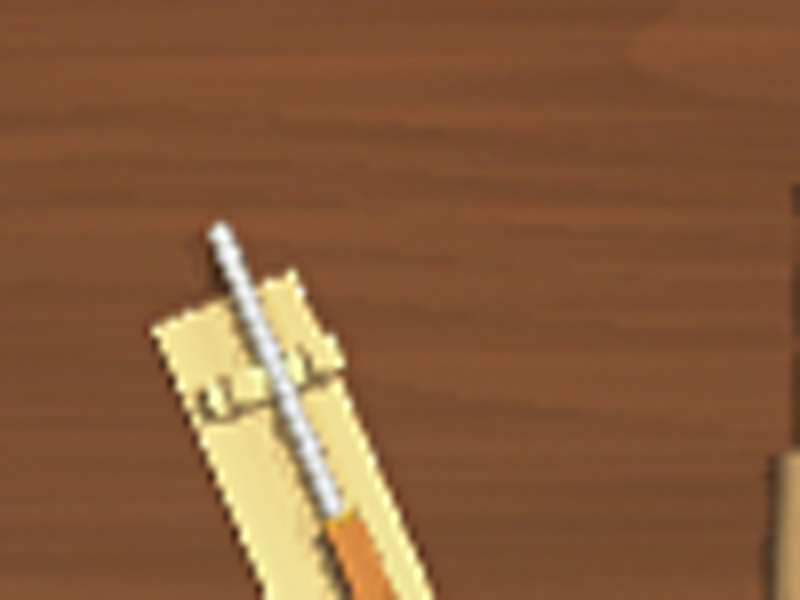

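View pics/r_scene.png

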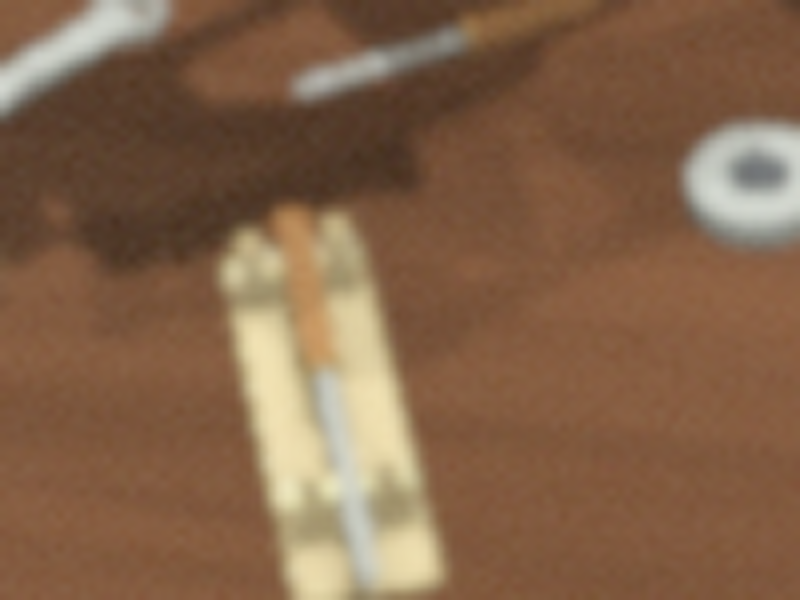

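The bar is back in its rest, with its tip pixel within 1 px of where it started. Shutting the gripper and moving over the push bar.

```bash
python3 go.py .488 .246 .27 92.54
```

```text
t 21.6667 pos [ 0.4206 -0.336   0.1961] yaw 20.96 F [0.28 0.03 0.71] op 0.0551 q6 0.39
shift [ 271.1 -519.2  -75.3] turn -71.58
```

```bash
python3 -m pendant '[[[8,-15,-25],-5],[[20,-38,-50],-10],[[36,-69,-76],-16],[[53,-102,-76],-22],[[71,-136,-76],-28],[[89,-170,-76],-34],[[106,-203,-76],-40],[[124,-237,-76],-46],[[141,-270,-76],-52],[[160,-306,-76],-58]]' 0 10; python3 go.py .488 .246 .27 92.54
```

```text
time: 22.5
tool_pos: [0.4608, 0.0098, 0.2714]
tool_rot: [3.141, 0.002, 1.384]
contact_force: [1.8, -0.6, -0.1]
opening: 0.0002
t 22.5 pos [0.4608 0.0098 0.2714] yaw 79.31 F [ 1.79 -0.59 -0.12] op 0.0002 q6 0.04
shift [237.2 -17.1   1. ] turn -13.23
```

```bash
python3 -m pendant '[[[25,-2,0],-3],[[55,-4,0],-6],[[90,-7,0],-9],[[125,-10,0],-13],[[160,-12,0],-13.2],[[195,-15,0],-13.2],[[225,-17,1],-13.2],[[237,-17,1],-13.2],[[237,-17,1],-13.2],[[237,-17,1],-13.2]]' ; python3 go.py .488 .246 .27 92.54; python3 -c "
from look import *
look('s',bt=(140,160,240,235),bs=(290,150,390,225),k=8)"
```

```text
time: 23.33
tool_pos: [0.4878, 0.2463, 0.2695]
tool_rot: [-3.141, 0.003, 1.617]
contact_force: [-0.4, -0.1, -0.2]
opening: 0.0003
t 23.3333 pos [0.4878 0.2463 0.2695] yaw 92.62 F [-0.36 -0.11 -0.17] op 0.0003 q6 0.28
shift [-0.3  0.2 -0.5] turn 0.08
```

View pics/s_scene.png

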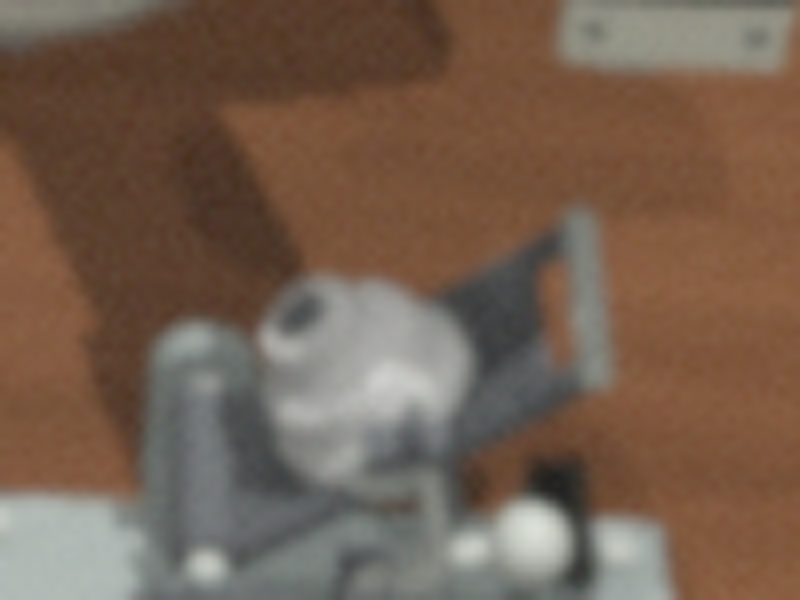

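View pics/s_top.png

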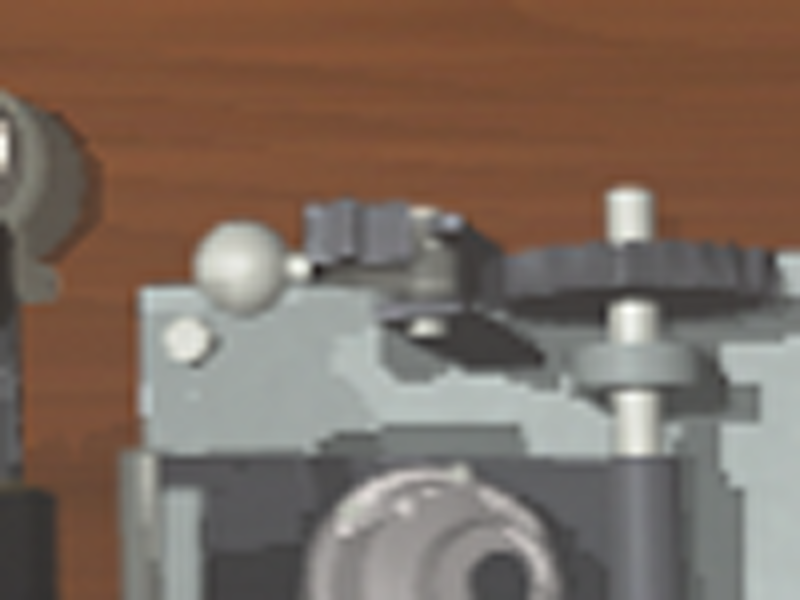

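```bash
python3 -c "
from h import *
w=unproj('top',np.array((240,268))/8-.5+[140,160],.155); p=(.5517,.1117,1.6151)
d=w-np.array(p[:2]); c,s=np.cos(p[2]),np.sin(p[2]); print(w,d@[c,s],d@[-s,c])
s=robot.observe()
im=cv2.imread('pics/s_scene_full.png'); cv2.imwrite('pics/s5.png',cv2.resize(im[110:200,310:430],None,fx=6,fy=6,interpolation=cv2.INTER_CUBIC))
for dz in (0,.022): print((proj('scene',s['tool_pos']+[0,0,dz])[0]-[310,110])*6)
"; python3 go.py .4777 .2456 .20 92.54
```

```text
[0.608774   0.22977227] 0.11542865055365052 -0.06224731713363625
[334.29742352 331.62338147]
[340.03268779 295.77756186]
t 23.4333 pos [0.488  0.2449 0.2699] yaw 92.47 F [0.12 0.04 0.36] op 0.0006 q6 0.28
shift [  1.3 -10.3  69.9] turn -0.07
```

View pics/s5.png

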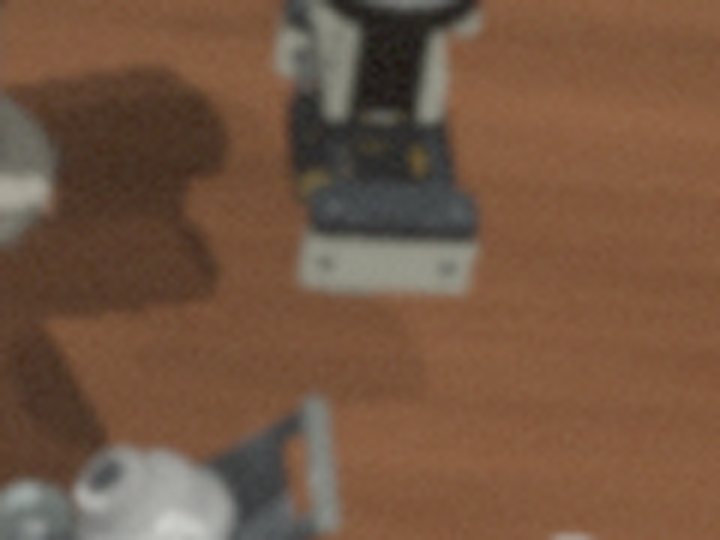

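```bash
python3 -c "
from h import *
s=robot.observe();t=s['tool_pos']; a=np.radians(92.5); X=np.array([np.cos(a),np.sin(a),0]);Y=np.array([np.sin(a),-np.cos(a),0])
for dz in (.044,.066):
  for sx in (-.0375,.0375):
    print(dz,sx,(proj('scene',t+.095*Y+sx*X+[0,0,dz])[0]-[310,110])*6)
"
```

```text
0.044 -0.0375 [279.41865896 383.6463938 ]
0.044 0.0375 [444.89137288 390.72506148]
0.066 -0.0375 [285.0121217 345.8088315]
0.066 0.0375 [452.20911117 352.96682309]
```

```bash
python3 -m pendant '[[[1,-10,20],0],[[1,-10,45],0],[[1,-10,65],0],[[1,-10,75],0],[[1,-10,78],0],[[1,-10,78],0]]'; python3 -c "
from look import *
look('u',bt=(120,180,220,255),bs=(310,130,410,205),k=8)"
```

```text
time: 23.93
tool_pos: [0.4781, 0.2445, 0.192]
tool_rot: [-3.141, 0.003, 1.613]
contact_force: [-1.1, 0.1, 0.7]
opening: 0.0005
```

View pics/u_scene.png

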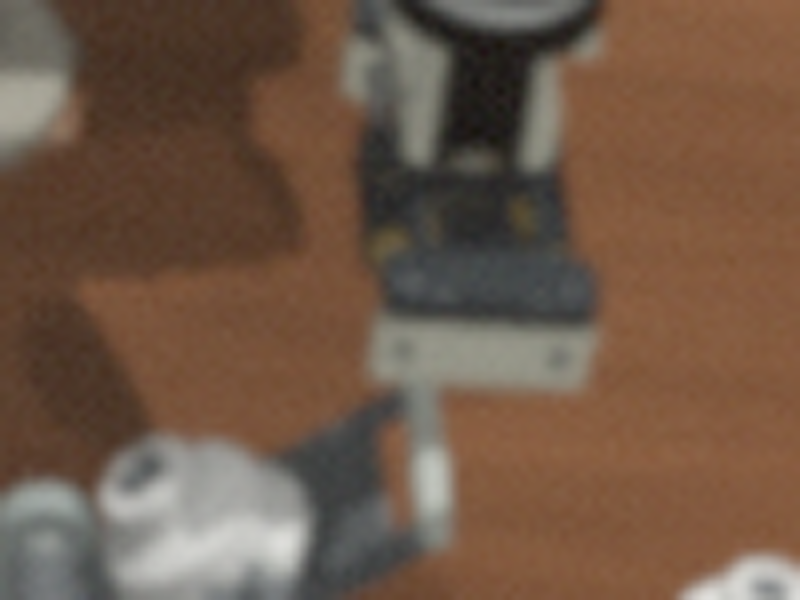

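View pics/u_top.png

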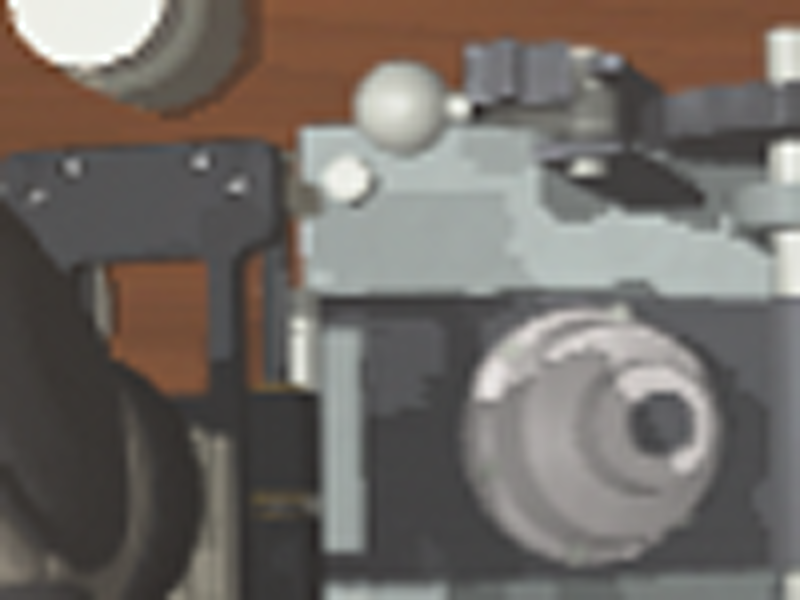

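```bash
python3 -m pendant '[[[0,0,2],0],[[0,0,4],0],[[0,0,4],0]]'; python3 -m pendant '[[[0,0,2],0],[[0,0,3],0],[[0,0,3],0]]';python3 -m pendant '[[[0,0,2],0],[[0,0,3],0],[[0,0,3],0]]'
```

```text
time: 24.28
tool_pos: [0.479, 0.2451, 0.1895]
tool_rot: [3.139, 0.002, 1.613]
contact_force: [0.3, 0.9, -0.1]
opening: 0.0009
time: 24.53
tool_pos: [0.4788, 0.2451, 0.1863]
tool_rot: [3.14, 0.002, 1.613]
contact_force: [1.0, 0.3, -0.1]
opening: 0.0006
time: 24.78
tool_pos: [0.4787, 0.245, 0.1829]
tool_rot: [3.14, 0.002, 1.613]
contact_force: [0.4, -0.3, 0.8]
opening: 0.0005
```

```bash
python3 -m pendant '[[[0,0,1],0],[[0,0,2],0],[[0,0,2],0]]'; python3 -m pendant '[[[0,0,1],0],[[0,0,2],0],[[0,0,2],0]]';python3 -m pendant '[[[0,0,1],0],[[0,0,2],0],[[0,0,2],0]]'
```

```text
time: 25.03
tool_pos: [0.4786, 0.245, 0.1806]
tool_rot: [3.141, 0.002, 1.613]
contact_force: [-0.2, -1.2, -0.9]
opening: 0.0002
time: 25.28
tool_pos: [0.4784, 0.245, 0.1784]
tool_rot: [3.141, 0.002, 1.613]
contact_force: [0.7, 0.9, 0.4]
opening: 0.0007
time: 25.53
tool_pos: [0.4785, 0.2451, 0.1766]
tool_rot: [3.14, 0.002, 1.613]
contact_force: [-0.0, 0.8, 1.5]
opening: 0.0004
```

```bash
python3 -m pendant '[[[0,0,1],0],[[0,0,2],0],[[0,0,2],0]]'; python3 -m pendant '[[[0,0,1],0],[[0,0,2],0],[[0,0,2],0]]';python3 -m pendant '[[[0,0,1],0],[[0,0,2],0],[[0,0,2],0]]';python3 -c "
from look import *
look('v',bt=(120,180,220,255),bs=(310,130,410,205),k=8)"
```

```text
time: 25.78
tool_pos: [0.4786, 0.2459, 0.1753]
tool_rot: [3.14, 0.001, 1.613]
contact_force: [-1.8, 2.6, 5.0]
opening: 0.0
time: 26.03
tool_pos: [0.4786, 0.2468, 0.1742]
tool_rot: [3.138, -0.001, 1.614]
contact_force: [-3.1, 3.4, 6.4]
opening: 0.0006
time: 26.28
tool_pos: [0.4785, 0.2478, 0.173]
tool_rot: [3.138, -0.003, 1.614]
contact_force: [-2.2, 2.2, 6.3]
opening: 0.0003
```

View pics/v_scene.png

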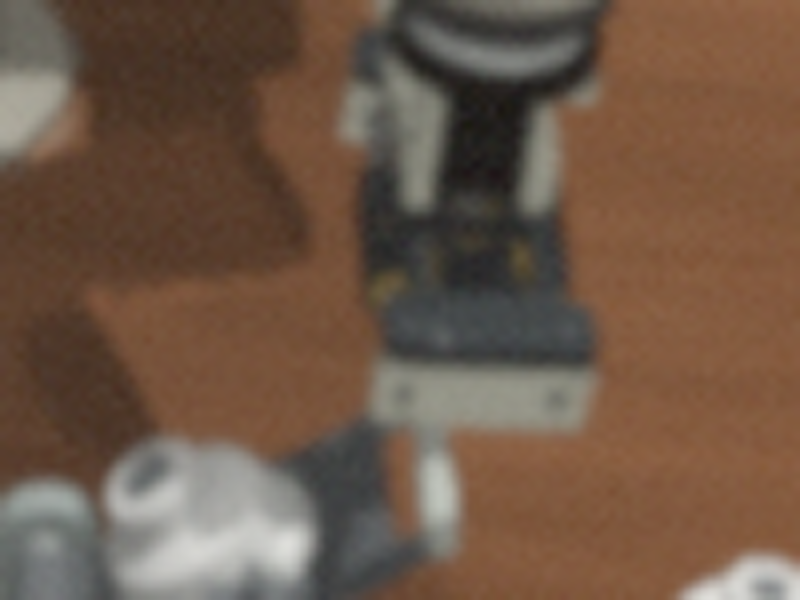

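The push bar is felt and the cradle moves at about 6 N. Following the arc down.

```bash
python3 -m pendant '[[[2,0,3],0],[[4,0,6],0],[[6.5,0,9],0],[[8.5,0,12],0],[[10,0,15],0],[[12,0,18],0],[[13.5,0,21],0],[[15,0,24],0],[[16.5,0,27],0],[[18,0,30],0]]'
```

```text
time: 27.22
tool_pos: [0.4778, 0.2669, 0.1431]
tool_rot: [3.137, -0.005, 1.614]
contact_force: [-2.4, 3.2, 6.1]
opening: 0.0006
```

```bash
python3 -m pendant '[[[1,0,3],0],[[2.5,0,6],0],[[3.5,0,9],0],[[4.5,0,12],0],[[5.5,0,15],0],[[6.5,0,18],0],[[7.3,0,21],0],[[8,0,24],0],[[8.8,0,27],0],[[9.5,0,30],0]]'; python3 -m pendant '[[[0.5,0,3],0],[[1,0,6],0],[[1.5,0,9],0],[[2,0,12],0],[[2.5,0,15],0],[[2.5,0,17],0],[[2.5,0,17],0]]';python3 -c "
from look import *
look('w',bt=(120,180,220,255),bs=(310,150,410,225),k=8)"
```

```text
time: 28.05
tool_pos: [0.4778, 0.2768, 0.113]
tool_rot: [3.136, -0.005, 1.614]
contact_force: [-0.5, 3.3, 3.9]
opening: 0.0006
time: 28.63
tool_pos: [0.4776, 0.279, 0.0953]
tool_rot: [3.137, -0.004, 1.614]
contact_force: [0.3, -0.3, 1.1]
opening: 0.0007
```

View pics/w_scene.png

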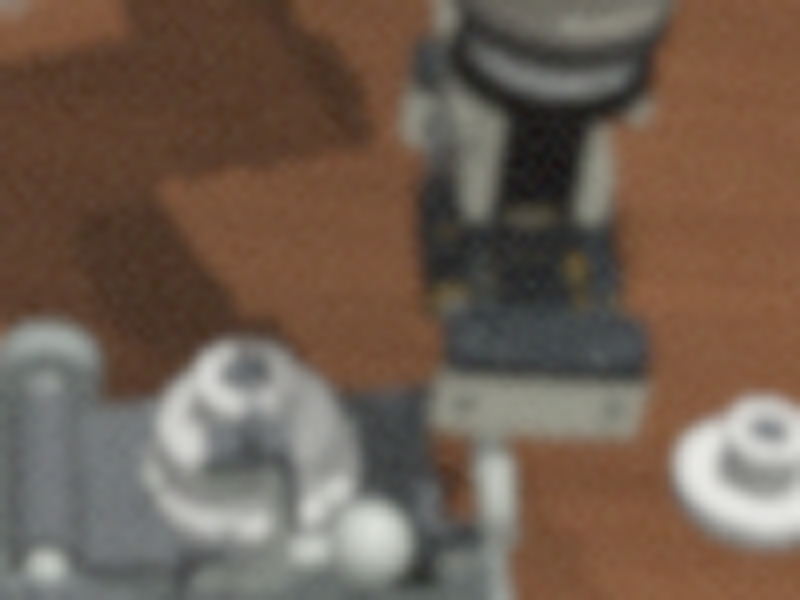

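```bash
python3 -m pendant '[[[0.3,0,2],0],[[0.6,0,4],0],[[0.9,0,6],0],[[1.2,0,8],0],[[1.3,0,10],0],[[1.3,0,10],0]]'; python3 -m pendant '[[[0.2,0,1],0],[[0.3,0,2],0],[[0.4,0,3],0],[[0.4,0,4],0],[[0.4,0,4],0]]'; python3 -m pendant '[[[0,0,1],0],[[0,0,2],0],[[0,0,2],0]]'
```

```text
time: 29.23
tool_pos: [0.4773, 0.2801, 0.085]
tool_rot: [3.138, -0.004, 1.614]
contact_force: [-0.1, 0.7, 1.0]
opening: 0.0005
time: 29.65
tool_pos: [0.4773, 0.2805, 0.0808]
tool_rot: [3.138, -0.004, 1.614]
contact_force: [0.3, 1.1, 1.3]
opening: 0.0004
time: 29.9
tool_pos: [0.4773, 0.2807, 0.0786]
tool_rot: [3.138, -0.004, 1.614]
contact_force: [-0.1, 1.8, 2.3]
opening: 0.0009
```

```bash
python3 -m pendant '[[[0,0,1],0],[[0,0,2],0],[[0,0,2],0]]'; python3 -m pendant '[[[0,0,1],0],[[0,0,1.5],0],[[0,0,1.5],0]]'; python3 -c "
from look import *
look('x',bt=(120,180,220,255),bs=(310,150,410,225),k=8)"
```

```text
time: 30.15
tool_pos: [0.4773, 0.2808, 0.0765]
tool_rot: [3.138, -0.004, 1.614]
contact_force: [-0.5, 2.1, 1.7]
opening: 0.0004
time: 30.4
tool_pos: [0.4772, 0.2808, 0.0748]
tool_rot: [3.138, -0.004, 1.614]
contact_force: [0.1, 1.7, 2.0]
opening: 0.0004
```

View pics/x_scene.png

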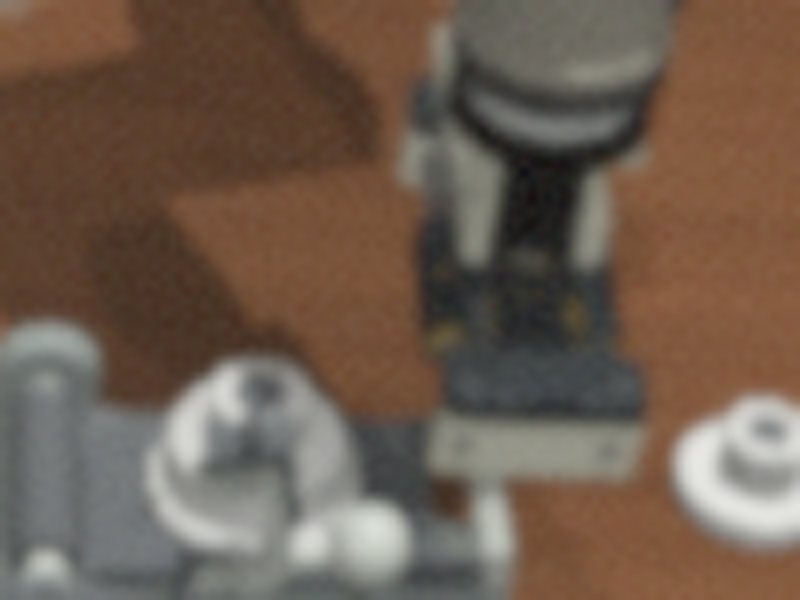

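View pics/x_top.png

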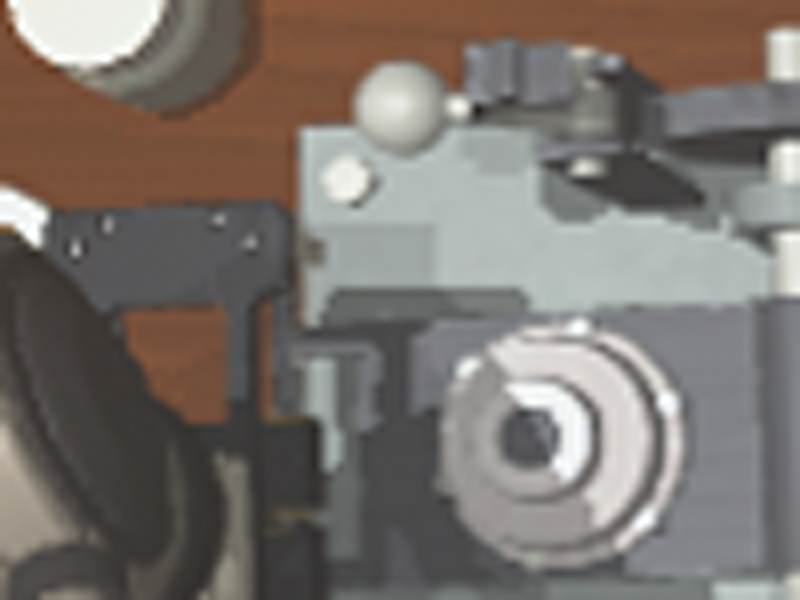

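```bash
python3 -m pendant '[[[0,0,1],0],[[0,0,2],0],[[0,0,2],0]]'; python3 -m pendant '[[[0,0,1],0],[[0,0,2],0],[[0,0,2],0]]'
```

```text
time: 30.75
tool_pos: [0.4772, 0.2807, 0.0727]
tool_rot: [3.138, -0.004, 1.614]
contact_force: [0.9, 1.1, 2.0]
opening: -0.0001
time: 31.0
tool_pos: [0.4773, 0.2808, 0.0707]
tool_rot: [3.138, -0.004, 1.614]
contact_force: [-0.1, 1.3, 2.6]
opening: 0.0006
```

```bash
python3 -m pendant '[[[0,0,1],0],[[0,0,2],0],[[0,0,2],0]]'; python3 -m pendant '[[[0,0,1],0],[[0,0,2],0],[[0,0,2],0]]'; python3 -c "
from h import *
p=(.5517,.1117,1.6151)
im=robot.read_camera('scene')[:,:,::-1]; o=(310,160)
im=cv2.resize(im[160:235,310:410],None,fx=8,fy=8,interpolation=cv2.INTER_CUBIC)
for th,c in ((0,(0,255,0)),(.05,(0,0,255)),(.1,(255,0,0))):
  q=xf(p,[(.172*np.cos(th),y,.095+.172*np.sin(th)) for y in (0,.09)]); u=((proj('scene',q)-o+.5)*8).astype(int); cv2.line(im,tuple(map(int,u[0])),tuple(map(int,u[1])),c,1)
cv2.imwrite('pics/y.png',im)"
```

```text
time: 31.25
tool_pos: [0.4774, 0.2809, 0.0702]
tool_rot: [3.137, -0.005, 1.614]
contact_force: [-4.6, -0.6, 15.5]
opening: 0.0005
time: 31.5
tool_pos: [0.4775, 0.2809, 0.0701]
tool_rot: [3.136, -0.005, 1.614]
contact_force: [-5.8, 0.1, 17.1]
opening: 0.0005
```

View pics/y.png

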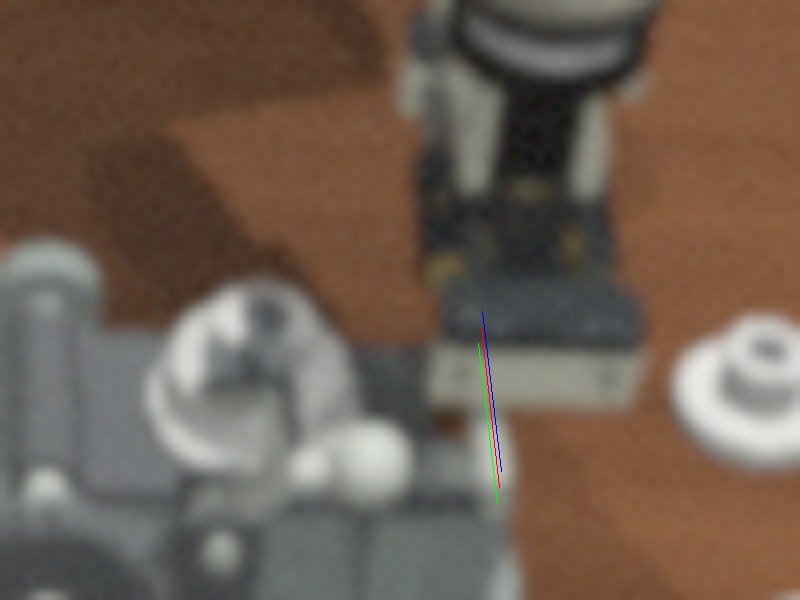

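Firm stop at 17 N. I'll back off and check whether the cradle is level.

```bash
python3 -m pendant '[[[0,0,-4],0],[[0,0,-15],0],[[0,0,-45],0],[[0,0,-85],0],[[0,0,-125],0],[[-40,0,-160],0],[[-80,30,-160],0],[[-120,60,-160],0],[[-160,90,-160],0],[[-160,90,-160],0]]'; python3 -c "
from h import *
p=(.5517,.1117,1.6151)
for n,b in (('scene',(290,160,390,235)),('top',(130,180,230,255))):
  x0,y0,x1,y1=b
  im=robot.read_camera(n)[:,:,::-1]; cv2.imwrite(f'pics/z_{n}_full.png',im)
  im=cv2.resize(im[y0:y1,x0:x1],None,fx=8,fy=8,interpolation=cv2.INTER_CUBIC)
  cv2.imwrite(f'pics/z_{n}_raw.png',im)
  for th,c in ((0,(0,255,0)),(.06,(0,0,255))):
    q=xf(p,[(.172*np.cos(th),y,.095+.172*np.sin(th)) for y in (0,.09)]); u=((proj(n,q)-(x0,y0)+.5)*8).astype(int); cv2.line(im,tuple(map(int,u[0])),tuple(map(int,u[1])),c,1)
  cv2.imwrite(f'pics/z_{n}.png',im)"
```

```text
time: 32.38
tool_pos: [0.5747, 0.1212, 0.2296]
tool_rot: [3.136, -0.003, 1.613]
contact_force: [0.6, 0.7, -0.6]
opening: 0.0007
```

View pics/z_scene.png

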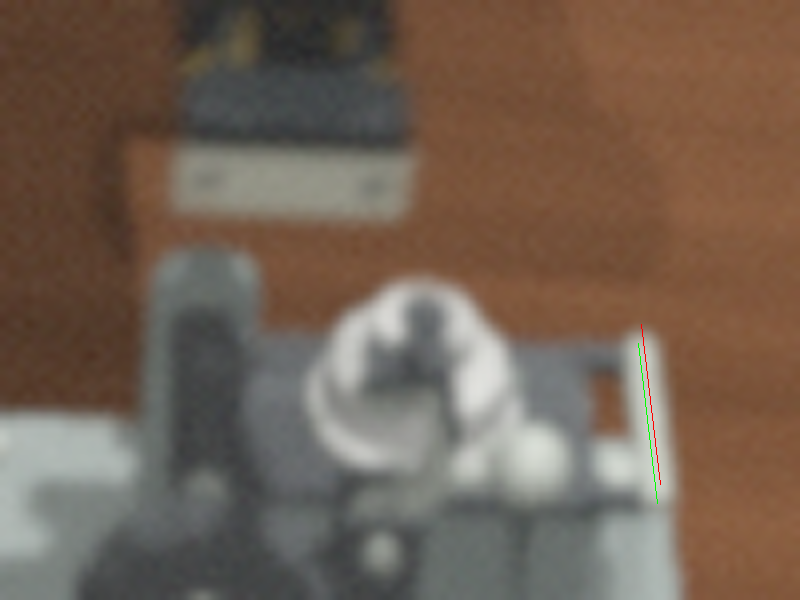

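View pics/z_top.png

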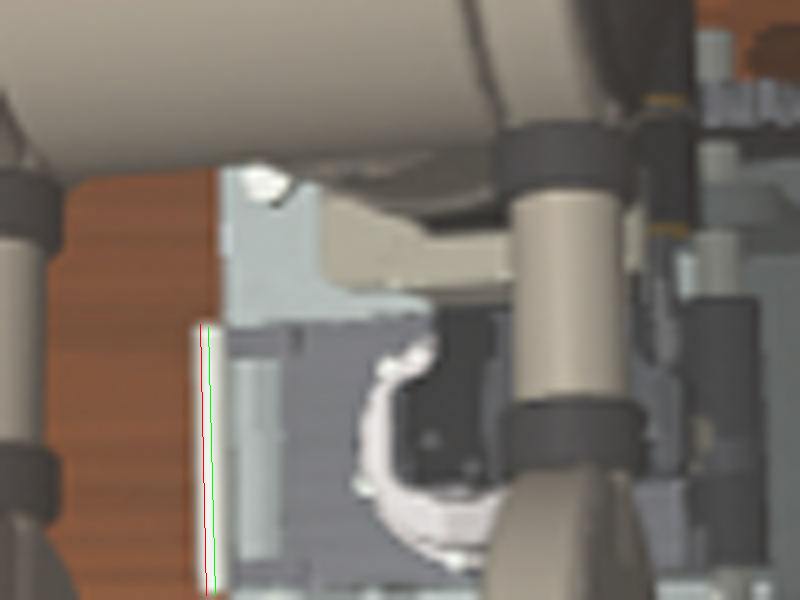

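View pics/z_top_full.png

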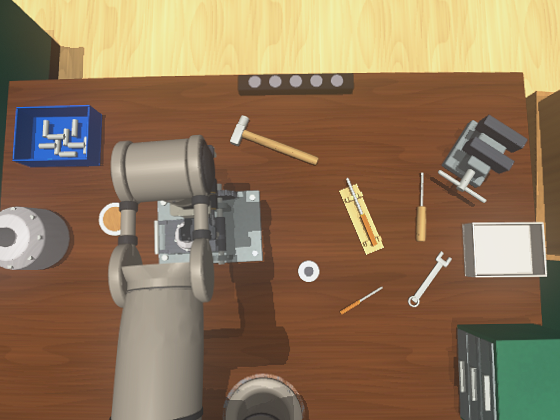

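```bash
python3 go.py .42 -.15 .30
```

```text
t 32.4833 pos [0.5757 0.1194 0.2285] yaw 92.17 F [-0.47  0.77 -0.99] op 0.0001 q6 0.03
shift [-263.1 -165.5  -72.9] turn 0
```

```bash
python3 -m pendant '[[[0,0,-30],0],[[-5,-3,-60],0],[[-30,-19,-73],0],[[-63,-40,-73],0],[[-96,-60,-73],0],[[-130,-82,-73],0],[[-163,-103,-73],0],[[-196,-124,-73],0],[[-230,-145,-73],0],[[-263,-165,-73],0]]'
cat > th.py <<'E'
from h import *
import sys
p=(.5517,.1117,1.6151); tag=sys.argv[1]
for n,b in (('scene',(310,190,370,235)),('top',(145,200,205,245))):
  x0,y0,x1,y1=b
  im=robot.read_camera(n)[:,:,::-1]; cv2.imwrite(f'pics/{tag}_{n}_full.png',im)
  im=cv2.resize(im[y0:y1,x0:x1],None,fx=12,fy=12,interpolation=cv2.INTER_CUBIC)
  for th,c in ((0,(0,255,0)),(.05,(0,0,255))):
    for dz in (0,):
      q=xf(p,[(.172*np.cos(th),y,.095+.172*np.sin(th)) for y in (0,.09)]); u=((proj(n,q)-(x0,y0)+.5)*12).astype(int); cv2.line(im,tuple(map(int,u[0])),tuple(map(int,u[1])),c,1)
  cv2.imwrite(f'pics/{tag}_{n}.png',im)
E
python3 th.py A; python3 go.py .42 -.15 .30
```

```text
time: 33.32
tool_pos: [0.4186, -0.1505, 0.2997]
tool_rot: [3.138, -0.003, 1.609]
contact_force: [0.5, -0.4, 0.2]
opening: 0.0006
t 33.4167 pos [ 0.4177 -0.1534  0.2997] yaw 91.83 F [0.3  0.32 0.48] op 0.001 q6 -0.56
shift [ 3.3  2.4 -0.3] turn 0
```

View pics/A_scene.png

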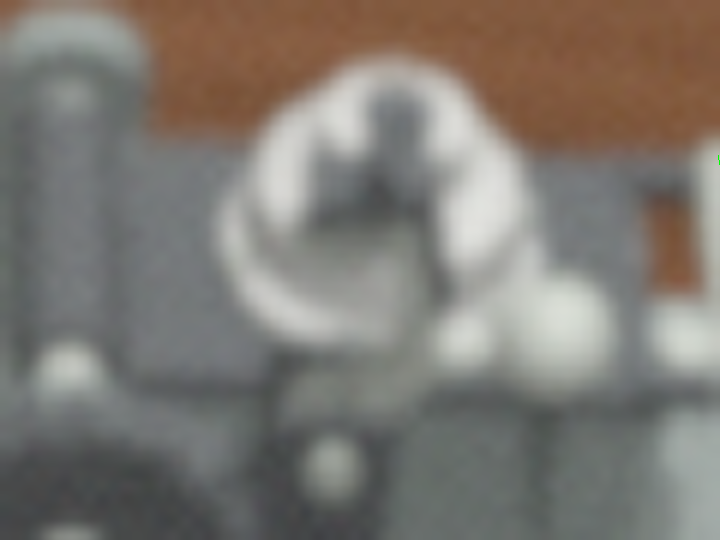

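View pics/A_top.png

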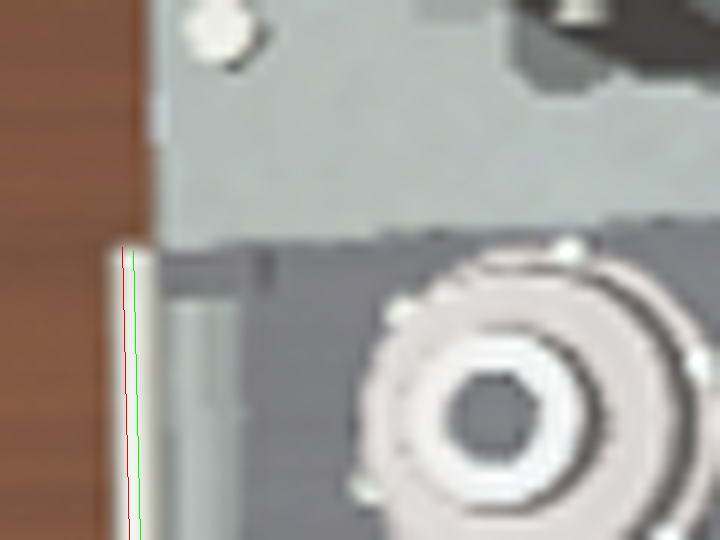

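Run:
```python
from h import *
im=cv2.imread('pics/A_scene_full.png').astype(float)
d=im[:,:,2]-im[:,:,0]  # brown: R-B large
def edges(cols,r0,r1,sgn):
    out=[]
    for c in cols:
        col=cv2.GaussianBlur(d,(3,1),0)[r0:r1,c]; hi,lo=col[:3].mean(),col[-3:].mean(); m=(hi+lo)/2
        i=np.where((col[:-1]-m)*(col[1:]-m)<=0)[0]
        if len(i): i=i[0]; out.append((c,r0+i+(col[i]-m)/(col[i]-col[i+1])))
    return np.array(out)
e=edges(list(range(324,330))+list(range(355,364)),194,208,1); print(e.round(2).tolist())
print('plate far slope',np.polyfit(e[:,0],e[:,1],1))
p=(.5517,.1117,1.6151)
for th in (-.03,0,.03,.06):
    for h in (0,.006,-.006):
        q=xf(p,[(r*np.cos(th)-h*np.sin(th),.09,.095+r*np.sin(th)+h*np.cos(th)) for r in (.03,.15)]); u=proj('scene',q); print(th,h,u.round(2).tolist(),((u[1,1]-u[0,1])/(u[1,0]-u[0,0])).round(4))
```

```text
[[324.0, 201.02], [325.0, 200.98], [326.0, 200.96], [327.0, 200.97], [328.0, 201.03], [329.0, 201.0], [355.0, 202.13], [356.0, 202.2], [357.0, 202.27], [358.0, 202.34], [359.0, 202.36], [360.0, 202.29], [361.0, 202.17], [362.0, 202.05], [363.0, 201.9]]
plate far slope [3.57056660e-02 1.89357612e+02]
-0.03 0 [[324.63, 200.76], [362.24, 203.18]] 0.0643
-0.03 0.006 [[324.82, 199.38], [362.53, 201.8]] 0.0644
-0.03 -0.006 [[324.43, 202.15], [361.95, 204.56]] 0.0643
0 0 [[324.65, 200.56], [362.43, 202.15]] 0.0421
0 0.006 [[324.79, 199.16], [362.67, 200.76]] 0.0421
0 -0.006 [[324.51, 201.94], [362.2, 203.53]] 0.0421
0.03 0 [[324.67, 200.35], [362.59, 201.1]] 0.0199
0.03 0.006 [[324.75, 198.95], [362.76, 199.71]] 0.0199
0.03 -0.006 [[324.59, 201.74], [362.41, 202.49]] 0.02
0.06 0 [[324.68, 200.14], [362.7, 200.06]] -0.0022
0.06 0.006 [[324.7, 198.74], [362.82, 198.65]] -0.0023
0.06 -0.006 [[324.65, 201.53], [362.58, 201.45]] -0.002
```

The plate edge slope gives a cradle angle of about 0.00 rad, so it is level, and the pawl is still thrown back. Last check is the whole bench.

Run:
```python
import cv2,numpy as np
a=cv2.imread('pics/scene0.png');b=cv2.imread('pics/A_scene_full.png')
a2=cv2.imread('pics/top0.png');b2=cv2.imread('pics/A_top_full.png')
for n,r in {'screwdriver_t':(412,165,432,245),'hammer_t':(225,110,325,170),'tape_t':(95,200,140,240),'jar_t':(118,165,152,195),'hub_t':(105,265,135,295),'wrench_t':(405,245,455,310),'bearing_t':(295,258,322,285),'bar_t':(335,172,388,258)}.items():
    x0,y0,x1,y1=r; print(n,np.abs(a2[y0:y1,x0:x1].astype(int)-b2[y0:y1,x0:x1]).mean().round(2))
```

```text
screwdriver_t 0.66
hammer_t 0.47
tape_t 0.57
jar_t 0.55
hub_t 0.41
wrench_t 24.52
bearing_t 31.4
bar_t 16.06
```

View pics/A_top_full.png

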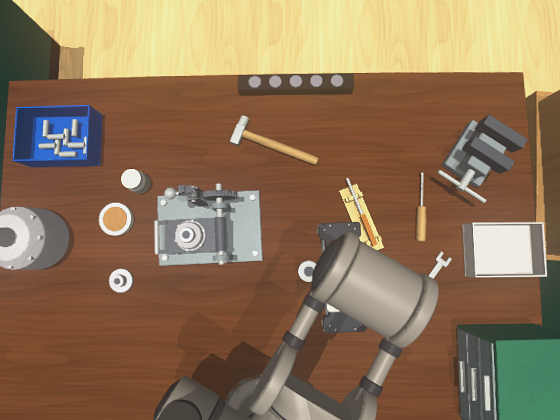

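View pics/A_scene_full.png

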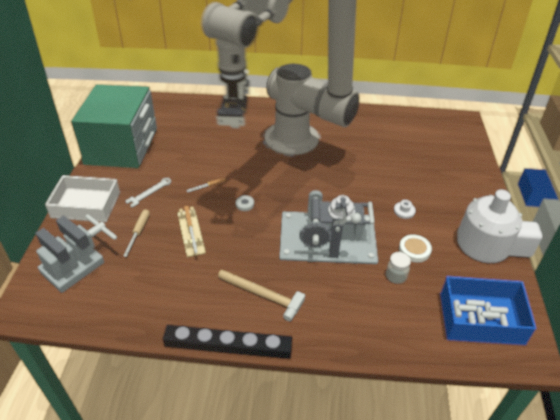

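Everything on the bench is in place. The top-view differences at the wrench, bearing and bar come from the arm covering them, and the scene view shows all three unmoved. Handing in.

```bash
python3 -c "
from cell import robot
print(robot.hand_in()); print(robot.observe()['time'])"
```

```text
the job is handed in; nothing more can be done
None
the job is handed in; nothing more can be done
```

I threw the pawl back with the release bar, put the bar back in its rest, pressed the cradle down to its stop, and handed the job in at about 34 s. I got no verdict.

**What I did**
- **Pawl:** I slid the rod under the tab until it met the step, at lift x of about -20 mm with 7 N. I then swung the pawl up and over; it fell to its stop and stayed there. The gripper did not touch the lift before that.
- **Bar:** it went back into its rest before I pressed the cradle. Its tip ended within 1 px of where it started.
- **Cradle:** it moved at up to about 6.5 N down on the push bar. It met the stop at about 17 N, under the 25 N limit.

**Last checks**
- **Level:** the slope of the plate's edge in the scene picture gives about 0.00 rad, good to about 0.01. A rougher comparison of the push bar with the model gave up to 0.03 rad; I trusted the edge.
- **Other things:** the pictures show them where they were. The arm hid the wrench, bearing and part of the bar in the top view, so I checked those in the scene view.

**What disagreed**
- **Finger length:** the real fingertips sat roughly 20–30 mm higher than the reported tool position. The first grasp closed above the handle without moving the bar, and I corrected for this by feel and by picture.
- **Stop stiffness:** the stop felt much stiffer than the stated 1 mm per 5 N, about 0.6 mm for 15 N. I relied on the level check in the pictures there.

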